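# Image a germination dish and stack its seed lot

### The job

Set the germination dish flat on the stage plate of the imaging base, centred on the white disc between the stops, let go of it and press the capture button fully down while it lies there. Stack all the closed seed cases and tins that are on the bench into one column squarely on the middle of the lot board, with the large black cases below and the smaller tins above, and finally move the dish from the stage onto the middle of the top of the column. Leave the jar, pots, tape and labels where they stand.

Things in the scene. Friction and masses are not known exactly. Their poses are not given: they have to be found in the camera images.
- case1: closed black hard-plastic seed case, 100 (its x) x 62 (its y) x 38 mm high, flat smooth lid with a paper label and a steel latch on one short end; origin at the centre of its underside, z up. One of up to three alike; None if absent
- case2: closed black hard-plastic seed case, 100 (its x) x 62 (its y) x 38 mm high, flat smooth lid with a paper label and a steel latch on one short end; origin at the centre of its underside, z up. One of up to three alike; None if absent
- case3: closed black hard-plastic seed case, 100 (its x) x 62 (its y) x 38 mm high, flat smooth lid with a paper label and a steel latch on one short end; origin at the centre of its underside, z up. One of up to three alike; None if absent
- tin1: closed plain aluminium seed tin, 80 (its x) x 54 (its y) x 28 mm high, flat lid with a paper label; origin at the centre of its underside, z up. One of up to two alike, smaller than the cases; None if absent
- tin2: closed plain aluminium seed tin, 80 (its x) x 54 (its y) x 28 mm high, flat lid with a paper label; origin at the centre of its underside, z up. One of up to two alike, smaller than the cases; None if absent
- dish: closed clear germination dish, a flat cylinder 58 mm across and 18 mm high with white paper and seedlings inside; origin at the centre of its underside, z up
- stage (a point): centre of the dark stage plate on the white imaging base, 44 mm above the table, marked by a white disc of the dish's size. The fixed base is 200 (x) x 160 (y) x 40 mm. Two stop bars, 10 mm thick, 44 mm long, 8 mm high, stand before and behind the disc along the x axis, 68 mm between their inner faces; along y the plate is open for the fingers. Axes of the base, z up
- capture_top (a point): centre of the top of the round grey capture button, 26 mm across, on the top of the imaging base at its near end, 107 mm from the stage centre along the base's -x; pressed straight down
- capture (a joint): travel of the capture button, 0 up, 0.006 m fully down (about 4 N, springs back)
- board_top (a point): centre of the top face of the lot board, a fixed aluminium plate 140 (x) x 100 (y) x 10 mm lying on the table with a grey rectangle 104 x 66 mm in its middle; z up, its top is 10 mm above the table
- jar: bystander: squat closed jar, 48 mm across, 52 mm high, standing just beyond the cases; origin at the centre of its underside
- pot1: bystander: black pot with a seedling, 66 mm across, about 120 mm high; origin at the centre of its underside
- tape: bystander: roll of paper tape lying flat, 72 mm across, 20 mm high; origin at the centre of its underside
- stakes: bystander: flat bundle of red plant labels, 30 x 80 x 12 mm; origin at the centre of its underside
- pot2: bystander: black pot with a seedling, 66 mm across, about 120 mm high; origin at the centre of its underside

How it is judged (in metres and radians):
On the way, in this order (a step that is already met when the one before it is completed fails the run):
1. the dish lies flat and centred (within 8 mm) on the stage plate between the stops, released (horizontal distance between dish and stage below 0.008 m and z of dish in the frame of stage below 0.004 m and angle between dish's own z axis and vertical below 0.06 rad and contact force between the fingers and dish below 0.1 N), for 0.3 s.
2. the capture button is pressed fully down (at least 4 of its 6 mm) while the dish lies centred on the stage (all of step 1 and value of joint capture above 0.004 m), for 0.05 s.
At the end, for the whole second after the job is handed in: All cases and tins present form one flat column on the lot board, each within 12 mm of its centre and 8 degrees of square, every tin above every case; the dish lies flat on top, within 14 mm of the board centre; all at rest (horizontal distance between each of case1, case2, case3, tin1, tin2 and board_top below 0.012 m and angle between the x axis of each of case1, case2, case3, tin1, tin2 and the x axis of board_top, either way round below 0.14 rad and angle between each of case1, case2, case3, tin1, tin2, dish's own z axis and vertical below 0.06 rad and linear speed of each of case1, case2, case3, tin1, tin2, dish below 0.02 m/s and z of dish in the frame of case1 above 0.02 m and z of dish in the frame of case2 above 0.02 m and z of dish in the frame of case3 above 0.02 m and z of dish in the frame of tin1 above 0.02 m and z of dish in the frame of tin2 above 0.02 m and z of each of tin1, tin2 in the frame of case1 above 0.03 m and z of each of tin1, tin2 in the frame of case2 above 0.03 m and z of each of tin1, tin2 in the frame of case3 above 0.03 m and horizontal distance between dish and board_top below 0.014 m); the robot touches nothing.
It fails at once if a bystander (jar, seedling pot, tape roll or bundle of plant labels) is shoved more than 6 cm away or knocked over (distance of any of jar, pot1, pot2, tape, stakes from where it was at the start of the episode above 0.06 m or angle between any of jar, pot1, pot2, tape, stakes's own z axis and vertical above 0.6 rad).
Of case1, case2, case3, tin1, tin2 only 3 to 5 are there at a start; the rules pass over those that are not, and their reading is None.
At some moment in a run one of dish may be knocked a few centimetres aside while the robot is not near it.
It also fails if it takes over 210 s, if anything falls off the work surface, if the arm or the gripper's body presses on something with over 40 N, if the wrist force passes 120 N, or if a joint passes its speed limit or range.

### The arm

A 6-joint arm with a two-finger parallel gripper is mounted at the origin on the work surface. World frame = base frame: x ahead of the robot, y to its left, z up, the work surface at z = 0. Lengths are in mm, angles in rad, forces in N, time in s.
With the tool pointing down it reaches from about 350 to 775 mm from the base axis. Payload 7.3 kg.
Tool frame: the origin (TCP) lies midway between the tips of the shut fingers; the grasp point (between the pads) lies 19 mm behind it; z points along the fingers, y is the line along which they close (so a half turn about z gives the same grasp; the last joint's range is limited). The gripper opens to 92 mm and grips with 3 to 60 N. Pads are 19 mm wide; open, the fingers measure 130 mm over their backs; the gripper's body (75 mm by 190 mm) begins 47 mm behind the grasp point.
Start: joints at [1.043, 0.342, 1.524, -0, 1.275, -0.146], TCP at [195.598, 487.223, 226.741] pointing down, gripper open.
Joint ranges: [-2.53, 2.53], [-0.77, 2.02], [0.04, 2.7], [-1, 4.14], [0.28, 2.66], [-3.11, 3.11]. Speed limits (rad/s): [2.57, 2.57, 3.14, 3.14, 3.14, 3.14].

### API

Orientations are given as [roll, pitch, yaw] about the fixed x, y, z axes, in that order (R = Rz(yaw) Ry(pitch) Rx(roll)).
In Python, from plant import bot gives the robot as it stands.
- The arm moves only by the tool servo_tool, never from a script. Its argument "deltas" is a list of rows, each a list of 2 entries, a list of its own where there are three numbers: the shift along the tool's x, y, z in m, then the turn, a rotation vector about the tool's x, y, z in degrees. A call has 1 to 20 rows; each row shifts and turns the commanded pose from where the row before left it, along the tool's axes as they then stand; what a row does not reach is not made up. A row lasts 1/8 s, in which the tool goes at most 62.5 mm and 10.7 degrees, less where a joint would pass 70% of its speed; a pose out of reach is approached as far as the arm can. A call with a gripper value outside its range is refused whole. "fingers" is the opening, from 0 (shut) to 1 (fully open), set as the call begins (left out, the last holds). The fingers move at their own pace and stop on an object; the grip force is fixed at half the most. Time passes only in rows, so rows that do not move let the fingers close. It gives the time, the measured TCP pose, the force, the opening and the grip force at its end, in the units of the state.
- bot.get_obs(): the state, without advancing time (a new reading comes with each control period).
- bot.capture(name): name is "scene" or "side" or "wrist"; returns the picture (400x640x3 uint8, red, green, blue); there is no depth.
- bot.camera_model(name): a dict with "mtx" (3x3 intrinsics, pixels), "dist" ([k1, k2, p1, p2, k3] as OpenCV has them; the pictures are not rectified), "xyz" and "rotation" of the camera in the world. Camera axes: x right, y down, z forward; pixel columns grow to the right and rows downward; lengths in mm; the calibration is good to about 2 mm. A picture is of the moment at which its call begins: read the wrist's pose just before it. camera_model takes no time and is no camera call; for the wrist camera it gives the pose at the moment of the call.
- bot.close_job(): hands the job in; it is judged then, once.
The state is a dict: "time": time; "joint_positions": joint angles; "dq": joint speeds; "tau": joint torques, N m; "tool_pos": TCP position; "tcp_rot": TCP orientation; "contact_force": force on the tool from outside, world axes, zero at the start; "moment": the same for the moment, N m; "grip_width": finger opening in mm; "finger_force": force on a finger pad.
Only numpy, scipy, OpenCV 4.12 (cv2) and the standard library are available. Lean on these libraries where they do the work, as an engineer would, in place of code of your own. Each camera call takes 0.05 s, during which the arm holds its last target. There are 200 camera calls.

## Working session

There is one attempt and no reset: what is moved stays moved. The work goes in short steps, Python scripts to look and compute and a tool call to move; the robot and the scene stay as the last step left them, time stands still between calls to the robot, and variables do not carry over. Pictures are saved under pics/ and viewed, at most 14 in all, crops included, and the job is handed in when it is done.

Besides the shell and the picture viewer there is one more tool, called after "Request:" as name([rows], argument=value, ...), one row to a line, values as JSON. servo_tool: Moves the arm, as the interface text tells. Its arguments: {"type":"object","properties":{"deltas":{"type":"array"},"fingers":{"type":"number"}},"required":["deltas"]}

```bash
ls; mkdir -p pics
python3 - <<'E'
from plant import bot
import cv2,numpy as np
o=bot.get_obs();print(o)
for n in("scene","side","wrist"):
    m=bot.camera_model(n);print(n,{k:np.round(v,3).tolist() for k,v in m.items()})
    cv2.imwrite(f"pics/{n}0.png",bot.capture(n)[:,:,::-1])
a=[cv2.imread(f"pics/{n}0.png") for n in("scene","side")]
E
```

```text
pics
{'time': 0.0, 'joint_positions': array([ 1.04299811e+00,  3.42709060e-01,  1.52504885e+00, -4.33426220e-06,
        1.27541080e+00, -1.46024971e-01]), 'dq': array([ 1.47326263e-03, -1.52838520e-03,  5.93383197e-04,  2.20338273e-04,
       -7.17310405e-05, -2.81226448e-03]), 'tau': array([-3.94507069e-04, -4.31224322e+01, -2.44219369e+01,  7.18078902e-02,
        5.58430958e-02, -1.11253182e-04]), 'tool_pos': array([195.37310301, 486.83331151, 226.04095795]), 'tcp_rot': array([-3.14003277e+00, -2.25225645e-04,  2.75982049e+00]), 'contact_force': array([-0.10383253, -0.51374078,  0.02452475]), 'moment': array([-0.00466673,  0.04549883, -0.0339713 ]), 'finger_force': 0.0, 'grip_width': 91.93317833710961}
scene {'mtx': [[448.736, 0.0, 323.211], [0.0, 448.736, 207.797], [0.0, 0.0, 1.0]], 'dist': [-0.034, 0.0, 0.0, 0.0, 0.0], 'xyz': [1120.56, -563.432, 935.655], 'rotation': [-2.428, -0.011, 0.738]}
side {'mtx': [[471.479, 0.0, 324.646], [0.0, 471.479, 199.435], [0.0, 0.0, 1.0]], 'dist': [-0.074, 0.0, 0.0, 0.0, 0.0], 'xyz': [499.76, 1133.303, 727.967], 'rotation': [-2.104, 0.025, -3.039]}
wrist {'mtx': [[292.452, 0.0, 318.331], [0.0, 292.452, 198.417], [0.0, 0.0, 1.0]], 'dist': [-0.053, 0.0, 0.0, 0.0, 0.0], 'xyz': [117.438, 518.521, 384.918], 'rotation': [2.829, 0.001, 1.189]}
```

View pics/scene0.png

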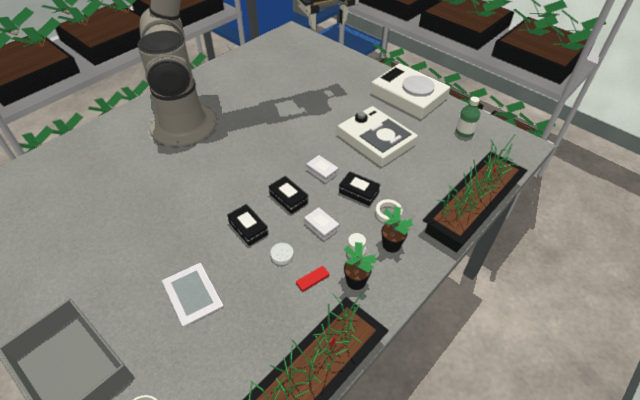

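View pics/side0.png

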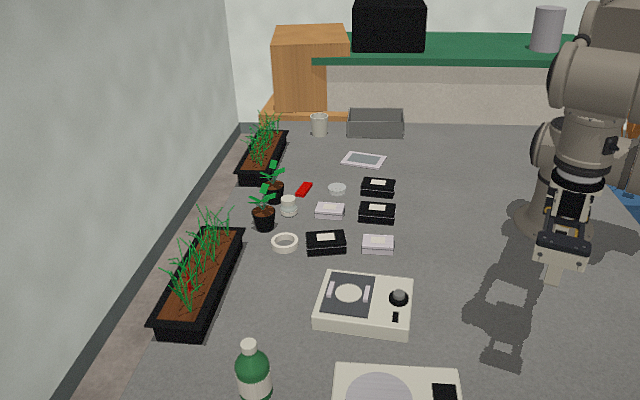

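The scene view shows three cases at (248,223), (288,193) and (359,187), tins at (322,167) and (322,222), and the dish at (282,253). The board is at (192,293), the imaging base's disc at (384,133) and its button at (361,116). The side view agrees: board (364,160), disc (348,292), dish (337,188).

```bash
cat > h.py <<'E'
import numpy as np, cv2
from scipy.spatial.transform import Rotation as Ro
from plant import bot
def rot(r): return Ro.from_euler('xyz',r).as_matrix()
def ray(m,p):
    u=cv2.undistortPoints(np.float32(p).reshape(-1,1,2),np.array(m['mtx']),np.array(m['dist'])).reshape(-1,2)
    return np.c_[u,np.ones(len(u))]@rot(m['rotation']).T
def plane(m,p,z):
    d=ray(m,p);c=np.array(m['xyz']);return (c+d*((z-c[2])/d[:,2])[:,None])
def proj(m,P):
    R=rot(m['rotation']);return cv2.projectPoints(np.float64(P).reshape(-1,1,3),cv2.Rodrigues(R.T)[0],-R.T@np.array(m['xyz']),np.array(m['mtx']),np.array(m['dist']))[0].reshape(-1,2)
def tri(m1,p1,m2,p2):
    d1=ray(m1,p1)[0];d2=ray(m2,p2)[0];c1=np.array(m1['xyz']);c2=np.array(m2['xyz'])
    s=np.linalg.lstsq(np.c_[d1,-d2],c2-c1,rcond=None)[0];a=c1+s[0]*d1;b=c2+s[1]*d2
    return (a+b)/2,np.linalg.norm(a-b)
def move(target,yaw_deg):
    """tool-frame shift (mm) and z turn (deg) from the current pose; shift first, then turn"""
    o=bot.get_obs();R=rot(o['tcp_rot']);d=R.T@(np.array(target)-o['tool_pos'])
    T=rot([np.pi,0,np.radians(yaw_deg)]);rv=Ro.from_matrix(R.T@T).as_rotvec(degrees=True)
    print('shift',d.round(1),'turn',rv.round(1),'q',o['joint_positions'].round(2))
E
python3 - <<'E'
from h import *
s=bot.camera_model('scene');d=bot.camera_model('side')
for n,a,b in [('caseA',(248,221),(378,184)),('caseB',(288,191),(377,208)),('caseC',(359,184),(326,238)),('tin near',(322,165),(378,240)),('tin far',(322,220),(330,207)),('dish',(282,249),(337,186)),('board',(192,293),(364,160)),('disc',(384,133),(348,292)),('button',(361,116),(399,296)),('tape',(389,212),(285,241)),('jar',(357,240),(289,199)),('stakes',(313,278),(304,188)),('pot',(357,272),(275,190)),('pot',(393,235),(263,212))]:
    P,e=tri(s,a,d,b);print(n,P.round(0),round(e,1))
move([500,0,400],180)
E
```

```text
caseA [ 485. -143.   29.] 3.1
caseB [487.   2.  32.] 3.1
caseC [615. 155.  32.] 1.5
tin near [483. 146.  25.] 1.7
tin far [621.  -7.  25.] 4.2
dish [ 610. -141.   20.] 0.7
board [ 534. -367.    2.] 2.6
disc [544. 367.  44.] 4.1
button [439. 379.  49.] 2.1
tape [727. 146.  10.] 6.5
jar [739.  -9.  46.] 5.0
stakes [ 717. -145.    7.] 5.2
pot [795. -76.  36.] 6.2
pot [798.  64.  46.] 1.5
shift [-464.  -338.6 -173.5] turn [ -0.1  -0.  -21.9] q [ 1.04  0.34  1.52 -0.    1.28 -0.15]
```

Request:
servo_tool([
  [[0, 0, -0.02], [0, 0, -7.3]],
  [[0, 0, -0.02], [0, 0, -7.3]],
  [[0, 0, -0.02], [0, 0, -7.3]],
  [[-0.025, -0.04, -0.004], [0, 0, 0]],
  [[-0.025, -0.04, -0.004], [0, 0, 0]],
  [[-0.025, -0.04, -0.004], [0, 0, 0]],
  [[-0.025, -0.04, -0.004], [0, 0, 0]],
  [[-0.025, -0.04, -0.004], [0, 0, 0]],
  [[-0.025, -0.04, -0.004], [0, 0, 0]],
  [[-0.025, -0.04, -0.004], [0, 0, 0]],
  [[-0.025, -0.04, -0.004], [0, 0, 0]],
  [[-0.025, -0.04, -0.004], [0, 0, 0]],
  [[-0.025, -0.04, -0.004], [0, 0, 0]],
  [[-0.025, -0.04, -0.004], [0, 0, 0]],
  [[-0.025, -0.04, -0.004], [0, 0, 0]],
  [[0, 0, 0], [0, 0, 0]],
  [[0, 0, 0], [0, 0, 0]],
])

```text
time: 2.28
tool_pos: [495.4, 7.7, 334.3]
tcp_rot: [3.141, -0.001, -3.142]
contact_force: [0.2, -0.1, -0.1]
grip_width: 92.0
finger_force: 0.0
```

Run:
```python
from h import *
import pickle
print(bot.get_obs()['joint_positions'],bot.get_obs()['tcp_rot'])
m=bot.camera_model('wrist');im=bot.capture('wrist')[:,:,::-1]
cv2.imwrite('pics/w1.png',im);pickle.dump(m,open('pics/w1.pkl','wb'))
```

```text
[-1.39598321e-01  2.24717196e-01  1.39228057e+00  5.06994305e-04
  1.52578630e+00 -1.71047179e+00] [ 3.14092526e+00 -1.10930768e-03 -3.14153825e+00]
```

View pics/w1.png

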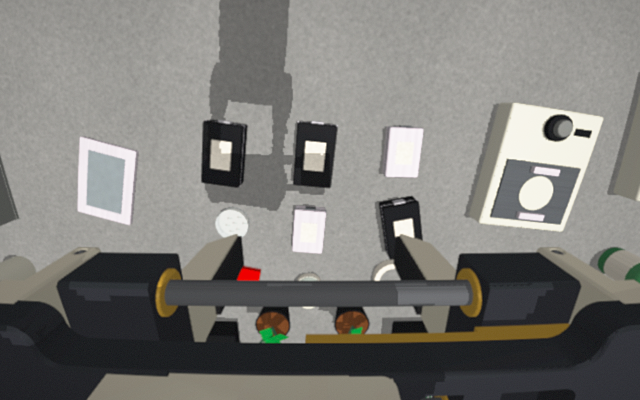

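The wrist view shows cases at (224,153), (314,154) and (401,225), tins at (404,152) and (309,230), the dish at (232,224), the board at (107,180), the disc at (536,193) and the button at (560,128). A finger hides part of the far case, so I'll take a second view from further out.

Request:
servo_tool([
  [[-0.03, 0, 0], [0, 0, 0]],
  [[-0.03, 0, 0], [0, 0, 0]],
  [[-0.03, 0, 0], [0, 0, 0]],
  [[-0.03, 0, 0], [0, 0, 0]],
  [[0, 0, 0], [0, 0, 0]],
  [[0, 0, 0], [0, 0, 0]],
])

```text
time: 3.08
tool_pos: [615.0, 8.5, 334.8]
tcp_rot: [3.141, -0.001, -3.14]
contact_force: [0.1, -0.7, 0.3]
grip_width: 91.9
finger_force: 0.0
```

```bash
cat >> h.py <<'E'
def edges(cnt,m,h,z0=0,yaw=None):
    """centre, yaw, size of an upright box: near edges on the foot plane, far edges on the top plane"""
    a=plane(m,cnt,z0)[:,:2];b=plane(m,cnt,h)[:,:2];c=np.array(m['xyz'])[:2]
    if yaw is None:
        (_,(w,l),t)=cv2.minAreaRect(np.float32(b));yaw=(t+45)%90-45
    t=np.radians(yaw);A=np.array([[np.cos(t),np.sin(t)],[-np.sin(t),np.cos(t)]])
    a,b,c=a@A.T,b@A.T,A@c;lo=np.where(b.min(0)<c,b.min(0),a.min(0));hi=np.where(b.max(0)>c,b.max(0),a.max(0))
    return (A.T@((lo+hi)/2)).round(1),round(yaw,1),(hi-lo).round(1)
def blobs(mask,lo=300,hi=20000):
    return [c for c in cv2.findContours(mask,cv2.RETR_EXTERNAL,cv2.CHAIN_APPROX_NONE)[0] if lo<cv2.contourArea(c)<hi]
E
python3 - <<'E'
from h import *
import pickle
m=bot.camera_model('wrist');im=np.ascontiguousarray(bot.capture('wrist')[:,:,::-1])
cv2.imwrite('pics/w2.png',im);pickle.dump(m,open('pics/w2.pkl','wb'))
g=cv2.cvtColor(im,cv2.COLOR_BGR2GRAY);ov=im.copy()
for nm,k in [('dark',((g<50)*255).astype('uint8')),('white',((im.min(2)>165)*255).astype('uint8'))]:
    for c in blobs(k,150):
        x,y,w,h=cv2.boundingRect(c)
        if y+h>330: continue
        cv2.drawContours(ov,[c],-1,(0,0,255) if nm=='dark' else (255,0,0),1)
        print(nm,(x,y,w,h),cv2.contourArea(c),[edges(c,m,z) for z in ((38,) if nm=='dark' else (28,18))])
cv2.imwrite('pics/w2o.png',ov)
E
```

```text
dark (336, 242, 35, 31) 236.5 [(array([791.3,  64.9]), 21.0, array([30.7, 62.2]))]
dark (252, 242, 35, 23) 257.5 [(array([786.2, -77.9]), -7.5, array([20.9, 58.8]))]
dark (394, 237, 31, 44) 670.5 [(array([809.5, 162.4]), 32.2, array([79.5, 43.6]))]
dark (212, 237, 31, 44) 649.0 [(array([ 808.6, -147.4]), -33.1, array([82.4, 36.3]))]
dark (383, 128, 48, 66) 2358.5 [(array([617.5, 153.2]), 11.6, array([96.1, 58.1]))]
dark (291, 37, 47, 74) 2764.0 [(array([489.1,   1.1]), -5.5, array([97.2, 59.1]))]
dark (193, 36, 49, 75) 3031.0 [(array([ 486.4, -145.5]), -8.4, array([97.8, 57.8]))]
dark (559, 30, 26, 29) 300.0 [(array([435.8, 397.3]), 12.5, array([38.9,  9.6]))]
white (294, 217, 28, 33) 590.0 [(array([750.9, -10.2]), -1.4, array([50.4, 47. ])), (array([753.6, -10.6]), -1.4, array([55.6, 48. ]))]
white (378, 202, 41, 39) 513.0 [(array([726.4, 148.9]), 18.1, array([56.4, 68.9])), (array([728.7, 150.9]), 18.1, array([61.9, 71.2]))]
white (290, 158, 27, 29) 489.5 [(array([639.1, -16.7]), -0.1, array([41.7, 42.7])), (array([640.5, -17.2]), -0.1, array([44.4, 43.7]))]
white (399, 147, 23, 31
[... 387 characters left out ...]
]
white (61, 60, 62, 100) 4892.0 [(array([ 535.8, -361.8]), -15.7, array([133.7,  79.4])), (array([ 536.4, -366.4]), -15.7, array([137.3,  87.9]))]
white (302, 57, 24, 35) 666.0 [(array([487. ,   1.5]), -5.4, array([45.3, 32. ])), (array([486.2,   1.3]), -5.4, array([46.7, 32.7]))]
white (202, 56, 19, 34) 167.5 [(array([ 483.7, -156.6]), -4.1, array([44.9, 18.6])), (array([ 482.9, -158.5]), -4.1, array([46.1, 22.4]))]
white (390, 44, 41, 58) 1928.0 [(array([484.6, 148.5]), -1.5, array([78.5, 47.6])), (array([483.7, 150.3]), -1.5, array([80.5, 51.1]))]
white (491, 17, 130, 148) 12751.0 [(array([512.3, 388.7]), -6.4, array([203.8, 146.8])), (array([511.5, 393.7]), -6.4, array([208.2, 156.4]))]
```

View pics/w2o.png

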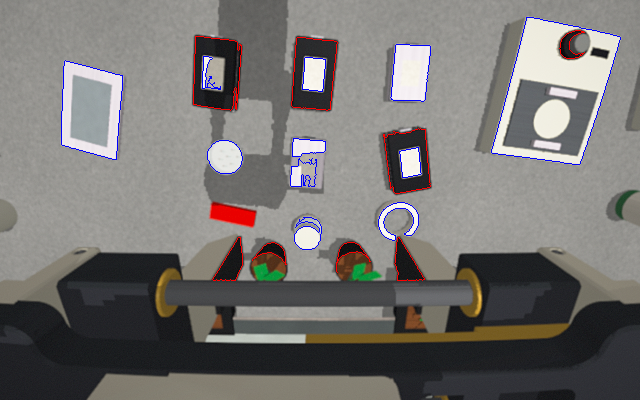

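```bash
cat >> h.py <<'E'
def sides(cnt,m,h,z0=0):
    """yaw from the two long sides (about along x): outer on top plane, inner on foot plane"""
    out=[];cy=m['xyz'][1]
    for hi in (0,1):
        P=plane(m,cnt,h)[:,:2];mid=P.mean(0)
        far=(P[P[:,1]>mid[1],1].max()>cy) if hi else (P[:,1].min()<cy)
        P=plane(m,cnt,h if far else z0)[:,:2]
        x0,x1=P[:,0].min(),P[:,0].max();L=x1-x0
        P=P[(P[:,0]>x0+.2*L)&(P[:,0]<x1-.2*L)];P=P[(P[:,1]>P[:,1].mean()) if hi else (P[:,1]<P[:,1].mean())]
        for _ in range(3):
            k=np.polyfit(P[:,0],P[:,1],1);r=abs(P[:,1]-np.polyval(k,P[:,0]));P=P[r<=max(1,np.percentile(r,85))]
        out.append(round(np.degrees(np.arctan(k[0])),1))
    return out
E
python3 - <<'E'
from h import *
import pickle
im=cv2.imread('pics/w2.png');m=pickle.load(open('pics/w2.pkl','rb'));g=cv2.cvtColor(im,cv2.COLOR_BGR2GRAY)
dk=((g<50)*255).astype('uint8');wh=((im.min(2)>165)*255).astype('uint8')
for c in blobs(dk,2000):
    if cv2.boundingRect(c)[1]<200:
        s=sides(c,m,38);print('case',s,[edges(c,m,38,0,y) for y in s])
for c in blobs(wh,1500):
    x,y,w,h=cv2.boundingRect(c)
    if x<100: print('board',sides(c,m,10,10),plane(m,cv2.approxPolyDP(c,8,True),10).round(0).tolist(),edges(c,m,10))
    elif x<450: s=sides(c,m,28);print('tin',s,edges(c,m,28,0,s[0]))
    elif x>480: print('base',plane(m,cv2.approxPolyDP(c,8,True),40).round(0)[:,:2].tolist())
# tin far: lower threshold
t=np.zeros_like(g);t[125:200,280:340]=(im[125:200,280:340].min(2)>138)*255
for c in blobs(cv2.morphologyEx(t,cv2.MORPH_CLOSE,np.ones((5,5))),600): s=sides(c,m,28);print('tinfar',cv2.boundingRect(c),s,edges(c,m,28,0,s[0]))
roi=np.zeros_like(wh);cv2.fillConvexPoly(roi,np.int32([[530,78],[598,88],[578,160],[508,150]]),255)
for c in blobs(wh&roi,80): (e,ax,_)=cv2.fitEllipse(c);print('plate',e,ax,plane(m,[e],44).round(1) if ax[0]>20 else plane(m,[e],52).round(1))
d=np.zeros_like(g);d[125:185,195:255]=(im[125:185,195:255].min(2)>135)*255
for c in blobs(d,600):print('dish',cv2.boundingRect(c),edges(c,m,18,0,0))
btn=np.zeros_like(wh);btn[25:62,555:600]=((g[25:62,555:600]<165))*255
for c in blobs(btn,200): print('btn',cv2.boundingRect(c))
big=cv2.hconcat([cv2.resize(im[20:70,545:625],None,fx=4,fy=4),cv2.resize(im[130:180,200:280],None,fx=4,fy=4)])
cv2.imwrite('pics/w2c.png',big)
E
```

```text
case [np.float64(11.0), np.float64(11.4)] [(array([617.5, 153.4]), np.float64(11.0), array([96. , 58.6])), (array([617.5, 153.3]), np.float64(11.4), array([96. , 58.2]))]
case [np.float64(-5.6), np.float64(-5.7)] [(array([489.1,   1.1]), np.float64(-5.6), array([97.2, 59.2])), (array([489.1,   1.1]), np.float64(-5.7), array([97.3, 59.2]))]
case [np.float64(-8.3), np.float64(-10.2)] [(array([ 486.5, -145.4]), np.float64(-8.3), array([97.8, 57.8])), (array([ 486.2, -145.7]), np.float64(-10.2), array([98.7, 59.3]))]
board [np.float64(-15.9), np.float64(-15.9)] [[457.0, -393.0, 10.0], [590.0, -433.0, 10.0], [617.0, -337.0, 10.0], [483.0, -301.0, 10.0]] (array([ 536.9, -370.1]), -15.7, array([140.3,  94.7]))
tin [np.float64(-1.6), np.float64(-1.1)] (array([484.6, 148.6]), np.float64(-1.6), array([78.6, 47.6]))
base [[407.0, 303.0], [600.0, 282.0], [617.0, 437.0], [424.0, 459.0]]
tinfar (283, 125, 57, 75) [np.float64(6.0), np.float64(1.3)] (array([623.4,  -3.9]), np.float64(6.0), array([127.3, 101.6]))
plate (546.8206787109375, 144.67681884765625) (6.845211505889893, 32.94779968261719) [[585.6 363.1  52. ]]
plate (601.1236572265625, 180.2691192626953) (57.908931732177734, 79.16399383544922) [[643.7 482.4  44. ]]
plate (551.35009765625, 118.56829071044922) (32.5077018737793, 40.14360809326172) [[546.4 367.9  44. ]]
plate (562.7313842773438, 92.52069854736328) (7.631714344024658, 34.162078857421875) [[507.9 371.4  52. ]]
plate (577.5098876953125, 86.32013702392578) (3.1158907413482666, 92.37330627441406) [[498.2 393.3  52. ]]
dish (195, 125, 60, 60) (array([ 610.9, -149.2]), 0, array([ 96.6, 103.2]))
btn (557, 29, 33, 31)
```

View pics/w2c.png

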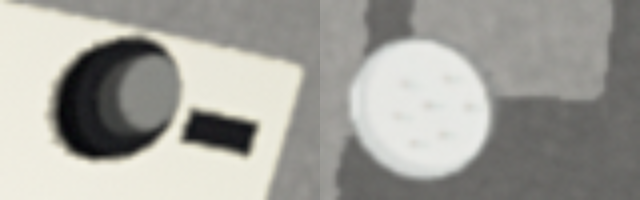

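The crop shows the grey button top at about (582,43) in full-image pixels, sitting in a dark collar. The dish is a clean disc at about (225,157). I'll take a closer look at the dish from directly above it.

Request:
servo_tool([
  [[-0.01, -0.03, 0.026], [0, 0, 0]],
  [[-0.01, -0.03, 0.026], [0, 0, 0]],
  [[-0.01, -0.03, 0.026], [0, 0, 0]],
  [[-0.01, -0.03, 0.026], [0, 0, 0]],
  [[-0.01, -0.035, 0.026], [0, 0, 0]],
  [[0, 0, 0], [0, 0, 0]],
  [[0, 0, 0], [0, 0, 0]],
])

```text
time: 4.0
tool_pos: [665.7, -146.9, 205.9]
tcp_rot: [3.141, 0.001, -3.141]
contact_force: [-0.5, -0.1, 0.0]
grip_width: 92.1
finger_force: 0.0
```

```bash
cat >> h.py <<'E'
def snap(n,cam='wrist'):
    m=bot.camera_model(cam);im=np.ascontiguousarray(bot.capture(cam)[:,:,::-1]);cv2.imwrite(f'pics/{n}.png',im);return m,im
E
python3 - <<'E'
from h import *
m,im=snap('w3');print(m['xyz'])
w=((im.min(2)>160)*255).astype('uint8')
for c in blobs(w,600):
    x,y,ww,h=cv2.boundingRect(c)
    if y+h<260: (e,ax,_)=cv2.fitEllipse(c);print((x,y,ww,h),e,ax,[plane(m,[e],z).round(1)[0].tolist() for z in (9,18)],edges(c,m,18,0,0))
E
```

```text
[ 581.37167899 -146.81102211  364.59602908]
(516, 196, 53, 52) (542.4358520507812, 221.59860229492188) (44.486305236816406, 57.16279220581055) [[730.1, 157.9, 9.0], [726.3, 150.2, 18.0]] (array([730.1, 157.5]), 0, array([67.4, 59.5]))
(566, 120, 27, 43) (578.734130859375, 140.8199920654297) (27.485864639282227, 46.860130310058594) [[620.7, 181.1, 9.0], [619.7, 172.8, 18.0]] (array([620.6, 180.8]), 0, array([51.2, 25.9]))
(295, 107, 55, 52) (320.3983154296875, 132.53038024902344) (50.437225341796875, 52.93122100830078) [[614.2, -144.3, 9.0], [613.4, -144.3, 18.0]] (array([ 614.2, -142.6]), 0, array([58.4, 62.9]))
(409, 105, 59, 74) (437.70648193359375, 140.7366485595703) (51.407005310058594, 84.82532501220703) [[623.3, -1.8, 9.0], [622.3, -5.4, 18.0]] (array([624.7,  -2.7]), 0, array([85.8, 56.2]))
(560, 0, 55, 58) (587.2415771484375, 27.084774017333984) (49.38597869873047, 67.59293365478516) [[490.9, 160.9, 9.0], [493.2, 153.1, 18.0]] (array([491.7, 160.2]), 0, array([57.6, 42.7]))
(448, 0, 36, 36) (465.6793212890625, 16.487159729003906) (33.66024398803711, 40.97874069213867) [[487.2, 14.8, 9.0], [489.6, 10.8, 18.0]] (array([488.3,  14.1]), 0, array([30.9, 28.4]))
(302, 0, 33, 31) (318.4478759765625, 14.061574935913086) (31.9899959564209, 34.05167007446289) [[487.5, -146.6, 9.0], [489.9, -146.6, 18.0]] (array([ 488.9, -147.2]), 0, array([24.9, 33.7]))
(82, 0, 96, 138) (128.24905395507812, 63.940284729003906) (97.26808166503906, 149.57058715820312) [[534.7, -364.9, 9.0], [535.9, -359.4, 18.0]] (array([ 543.4, -366. ]), 0, array([148.2, 121.9]))
```

View pics/w3.png

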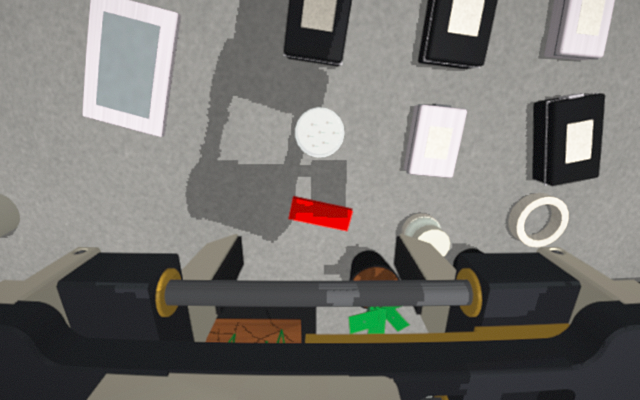

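The dish is at (320,132), giving (613.5, -144.3). The far tin is at (437,140). Now I'll grasp the dish.

Request:
servo_tool([
  [[0.026, 0.0015, 0.03], [0, 0, 0]],
  [[0.026, 0.0015, 0.03], [0, 0, 0]],
  [[0, 0, 0.03], [0, 0, 0]],
  [[0, 0, 0.03], [0, 0, 0]],
  [[0, 0, 0.025], [0, 0, 0]],
  [[0, 0, 0.025], [0, 0, 0]],
  [[0, 0, 0.016], [0, 0, 0]],
  [[0, 0, 0.015], [0, 0, 0]],
  [[0, 0, 0], [0, 0, 0]],
  [[0, 0, 0], [0, 0, 0]],
], fingers=1)

```text
time: 5.3
tool_pos: [614.4, -144.7, 4.5]
tcp_rot: [-3.141, 0.001, -3.141]
contact_force: [-0.0, 0.3, -0.8]
grip_width: 91.6
finger_force: 0.0
```

Request:
servo_tool([
  [[0, 0, 0], [0, 0, 0]],
  [[0, 0, 0], [0, 0, 0]],
  [[0, 0, 0], [0, 0, 0]],
  [[0, 0, 0], [0, 0, 0]],
  [[0, 0, 0], [0, 0, 0]],
  [[0, 0, 0], [0, 0, 0]],
  [[0, 0, 0], [0, 0, 0]],
  [[0, 0, 0], [0, 0, 0]],
], fingers=0)

```text
time: 6.3
tool_pos: [613.9, -144.6, 3.8]
tcp_rot: [3.142, 0.0, -3.141]
contact_force: [-1.1, 0.9, 1.5]
grip_width: 57.1
finger_force: 30.0
```

Request:
servo_tool([
  [[0, 0, -0.01], [0, 0, 0]],
  [[0, 0, -0.025], [0, 0, 0]],
  [[0, 0, -0.03], [0, 0, 0]],
  [[0, 0, -0.03], [0, 0, 0]],
  [[0, 0, -0.02], [0, 0, 0]],
  [[0.0056, 0.03, 0], [0, 0, 0]],
  [[0.0056, 0.044, 0], [0, 0, 0]],
  [[0.0056, 0.044, 0], [0, 0, 0]],
  [[0.0056, 0.044, 0], [0, 0, 0]],
  [[0.0056, 0.044, 0], [0, 0, 0]],
  [[0.0056, 0.044, 0], [0, 0, 0]],
  [[0.0056, 0.044, 0], [0, 0, 0]],
  [[0.0056, 0.044, 0], [0, 0, 0]],
  [[0.0056, 0.044, 0], [0, 0, 0]],
  [[0.0056, 0.044, 0], [0, 0, 0]],
  [[0.0056, 0.044, 0], [0, 0, 0]],
  [[0.0056, 0.042, 0], [0, 0, 0]],
  [[0, 0, 0], [0, 0, 6.2]],
  [[0, 0, 0], [0, 0, 0]],
  [[0, 0, 0], [0, 0, 0]],
])

```text
time: 8.8
tool_pos: [546.6, 366.9, 119.0]
tcp_rot: [3.142, 0.0, 3.035]
contact_force: [-0.6, -0.6, -0.7]
grip_width: 57.2
finger_force: 30.0
```

Run:
```python
from h import *
m,im=snap('w4')
s=bot.camera_model('scene');sd=bot.camera_model('side');snap('s4','scene');snap('d4','side')
move([546.7,367.5,49],173.8)
a=[cv2.imread('pics/%s.png'%k) for k in('s4','d4')]
cv2.imwrite('pics/sd4.png',cv2.vconcat([cv2.resize(a[0][60:160,310:470],None,fx=4,fy=3),cv2.resize(a[1][240:340,270:430],None,fx=4,fy=3)]))
```

```text
shift [ 0.1  0.7 69.9] turn [0. 0. 0.] q [ 0.47  0.68  1.26  0.    1.2  -0.99]
```

View pics/w4.png

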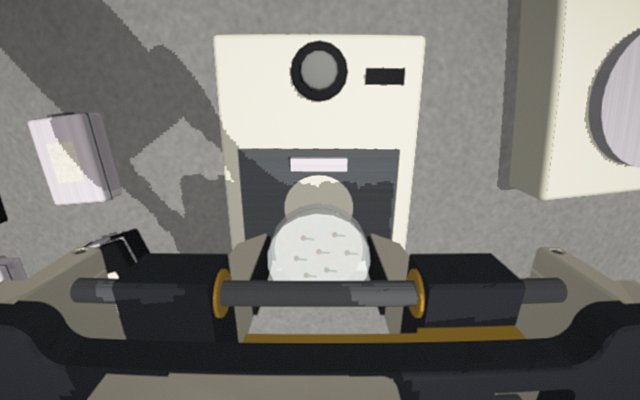

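The dish and the disc both sit at column 318–319, so they are lined up. The near stop is at (319,163) and the button at (319,68). Now I'll lower the dish and release it.

Request:
servo_tool([
  [[0, 0, 0.02], [0, 0, 0]],
  [[0, 0, 0.02], [0, 0, 0]],
  [[0, 0, 0.015], [0, 0, 0]],
  [[0, 0, 0.008], [0, 0, 0]],
  [[0, 0, 0.005], [0, 0, 0]],
  [[0, 0, 0.002], [0, 0, 0]],
  [[0, 0, 0], [0, 0, 0]],
  [[0, 0, 0], [0, 0, 0]],
])

```text
time: 9.95
tool_pos: [546.7, 367.5, 49.2]
tcp_rot: [3.141, 0.001, 3.034]
contact_force: [-0.0, -0.0, -0.6]
grip_width: 57.1
finger_force: 30.0
```

Request:
servo_tool([
  [[0, 0, 0], [0, 0, 0]],
  [[0, 0, 0], [0, 0, 0]],
  [[0, 0, 0], [0, 0, 0]],
  [[0, 0, 0], [0, 0, 0]],
  [[0, 0, 0], [0, 0, 0]],
  [[0, 0, 0], [0, 0, 0]],
], fingers=1)

```text
time: 10.7
tool_pos: [546.5, 367.4, 48.7]
tcp_rot: [3.142, 0.0, 3.034]
contact_force: [-0.1, 0.0, 0.4]
grip_width: 91.9
finger_force: 0.0
```

Request:
servo_tool([
  [[0, 0, -0.015], [0, 0, 0]],
  [[0, 0, -0.03], [0, 0, 0]],
  [[0, 0, -0.03], [0, 0, 0]],
  [[0, 0, -0.03], [0, 0, 0]],
  [[0, 0, -0.03], [0, 0, 0]],
  [[-0.02, 0, 0], [0, 0, 0]],
  [[-0.03, 0, 0], [0, 0, 0]],
  [[-0.03, 0, 0], [0, 0, 0]],
  [[0, 0, 0], [0, 0, 0]],
  [[0, 0, 0], [0, 0, 0]],
], fingers=1)

```text
time: 11.95
tool_pos: [625.4, 358.9, 184.2]
tcp_rot: [3.141, -0.0, 3.034]
contact_force: [-0.4, -0.1, -0.4]
grip_width: 91.5
finger_force: 0.0
```

Run:
```python
from h import *
m,im=snap('w5')
move([440,379.5,120],173.8)
```

```text
shift [186.3   0.5  64.4] turn [ 0.  -0.   0.1] q [ 0.42  0.75  0.94  0.    1.45 -1.05]
```

View pics/w5.png

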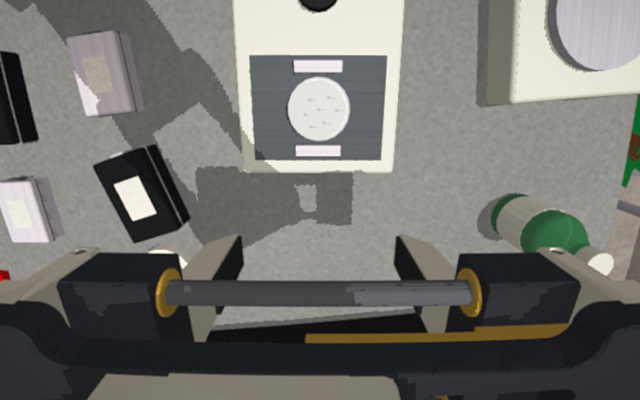

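The dish is at (318,109), exactly midway between the stops at rows 66 and 151. Next is the button, with the fingers shut.

Request:
servo_tool([
  [[0.036, 0, 0], [0, 0, 0]],
  [[0.05, 0, 0], [0, 0, 0]],
  [[0.05, 0, 0], [0, 0, 0]],
  [[0.05, 0.0005, 0], [0, 0, 0]],
  [[0, 0, 0.03], [0, 0, 0]],
  [[0, 0, 0.03], [0, 0, 0]],
  [[0, 0, 0.03], [0, 0, 0]],
  [[0, 0, 0.02], [0, 0, 0]],
  [[0, 0, 0.01], [0, 0, 0]],
  [[0, 0, 0.005], [0, 0, 0]],
  [[0, 0, 0], [0, 0, 0]],
  [[0, 0, 0], [0, 0, 0]],
], fingers=0)

```text
time: 13.5
tool_pos: [441.2, 379.5, 59.6]
tcp_rot: [3.141, 0.001, 3.034]
contact_force: [-2.6, -0.3, 2.7]
grip_width: 0.4
finger_force: 1.1
```

Request:
servo_tool([
  [[0, 0, 0.003], [0, 0, 0]],
  [[0, 0, 0.003], [0, 0, 0]],
  [[0, 0, 0.003], [0, 0, 0]],
  [[0, 0, 0], [0, 0, 0]],
])

```text
time: 14.0
tool_pos: [441.7, 379.8, 55.4]
tcp_rot: [3.139, 0.003, 3.034]
contact_force: [-12.4, -8.9, 42.6]
grip_width: 0.4
finger_force: 21.3
```

Request:
servo_tool([
  [[0, 0, 0], [0, 0, 0]],
  [[0, 0, -0.01], [0, 0, 0]],
  [[0, 0, -0.02], [0, 0, 0]],
  [[0, 0, -0.03], [0, 0, 0]],
  [[0, 0, -0.03], [0, 0, 0]],
  [[0, 0, 0], [0, 0, 0]],
  [[0, 0, 0], [0, 0, 0]],
])

```text
time: 14.88
tool_pos: [440.9, 378.9, 138.9]
tcp_rot: [-3.141, -0.001, 3.034]
contact_force: [0.9, -0.3, -0.5]
grip_width: 0.5
finger_force: 0.0
```

Run:
```python
from h import *
import pickle
m2=pickle.load(open('pics/w2.pkl','rb'))
s=bot.camera_model('scene');d=bot.camera_model('side')
a,b=(cv2.imread('pics/%s0.png'%n) for n in('scene','side'))
cv2.imwrite('pics/b.png',cv2.hconcat([cv2.resize(a[100:135,340:390],None,fx=8,fy=8),cv2.resize(b[280:315,375:425],None,fx=8,fy=8)]))
for z in (50,55,61): print(z,plane(m2,[(582.5,43)],z).round(0),proj(s,[440,379.5,z]).round(0),proj(d,[440,379.5,z]).round(0))
print(proj(s,[546.7,367.5,62]),proj(d,[546.7,367.5,62]))
snap('s6','scene');snap('d6','side')
move([615,154,150],180-168.8-0)
```

```text
50 [[438. 389.  50.]] [[361. 116.]] [[398. 296.]]
55 [[439. 385.  55.]] [[361. 114.]] [[398. 294.]]
61 [[441. 380.  61.]] [[361. 113.]] [[398. 292.]]
[[386.20130943 129.15825345]] [[347.42742571 285.52537076]]
shift [-197.6 -204.8  -11.7] turn [-2.000e-01  1.000e-01  1.626e+02] q [ 0.58  0.52  1.49 -0.    1.13 -0.88]
```

View pics/b.png

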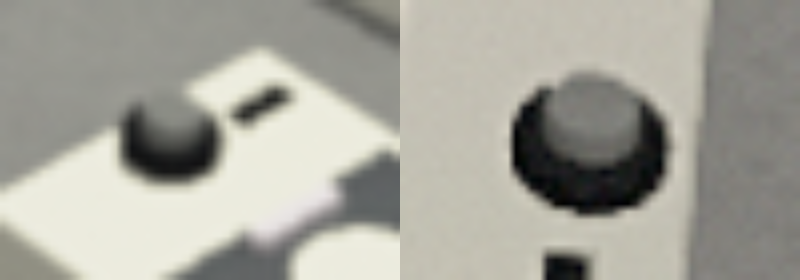

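The button top was at about z 61 and was driven to 55.4, so it went fully down. Now the far-left case (C).

Request:
servo_tool([
  [[-0.02, -0.02, 0], [0, 0, 0]],
  [[-0.036, -0.037, 0], [0, 0, -6]],
  [[-0.036, -0.037, 0], [0, 0, 0]],
  [[-0.036, -0.037, 0], [0, 0, 0]],
  [[-0.036, -0.037, 0], [0, 0, 0]],
  [[-0.036, -0.037, 0], [0, 0, 0]],
  [[0, 0, 0], [0, 0, -5.7]],
  [[0, 0, 0], [0, 0, -5.7]],
  [[0, 0, 0], [0, 0, 0]],
  [[0, 0, 0], [0, 0, 0]],
], fingers=1)

```text
time: 16.23
tool_pos: [633.9, 168.2, 139.1]
tcp_rot: [3.141, -0.001, -2.947]
contact_force: [-0.9, -0.3, 0.0]
grip_width: 91.0
finger_force: 0.0
```

Run:
```python
from h import *
move([616.5,153.5,8],191.2)
```

```text
shift [ 19.8 -11.1 131.1] turn [ 0.  -0.1 -0.1] q [ 0.14  0.65  1.25  0.    1.24 -1.62]
```

Request:
servo_tool([
  [[0.01, -0.006, 0.02], [0, 0, 0]],
  [[0.01, -0.005, 0.03], [0, 0, 0]],
  [[0, 0, 0.03], [0, 0, 0]],
  [[0, 0, 0.03], [0, 0, 0]],
  [[0, 0, 0.015], [0, 0, 0]],
  [[0, 0, 0.006], [0, 0, 0]],
  [[0, 0, 0], [0, 0, 0]],
  [[0, 0, 0], [0, 0, 0]],
], fingers=1)

```text
time: 17.23
tool_pos: [617.5, 153.6, 9.9]
tcp_rot: [-3.142, 0.002, -2.946]
contact_force: [0.0, 0.2, -0.0]
grip_width: 91.9
finger_force: 0.0
```

Request:
servo_tool([
  [[0, 0, 0], [0, 0, 0]],
  [[0, 0, 0], [0, 0, 0]],
  [[0, 0, 0], [0, 0, 0]],
  [[0, 0, 0], [0, 0, 0]],
  [[0, 0, 0], [0, 0, 0]],
  [[0, 0, 0], [0, 0, 0]],
  [[0, 0, 0], [0, 0, 0]],
], fingers=0)

```text
time: 18.1
tool_pos: [616.8, 153.5, 8.8]
tcp_rot: [3.142, 0.0, -2.946]
contact_force: [-0.7, -0.1, 1.4]
grip_width: 61.6
finger_force: 30.0
```

Request:
servo_tool([
  [[0, 0, -0.01], [0, 0, 0]],
  [[0, 0, -0.03], [0, 0, 0]],
  [[0, 0, -0.04], [0, 0, 0]],
  [[0, 0, -0.04], [0, 0, 0]],
  [[0, 0, 0], [0, 0, 9]],
  [[0, 0, 0], [0, 0, 9]],
  [[0, 0, 0], [0, 0, 9.1]],
  [[0, 0, 0], [0, 0, 0]],
  [[0, 0, 0], [0, 0, 0]],
])

```text
time: 19.23
tool_pos: [616.6, 153.5, 128.8]
tcp_rot: [3.142, -0.0, 2.868]
contact_force: [-0.1, 0.4, -2.5]
grip_width: 61.7
finger_force: 30.0
```

Run:
```python
from h import *
move([537,-366,120],164.1)
```

```text
shift [ -63.9 -521.6    8.8] turn [ 0.  -0.   0.2] q [ 0.12  0.63  1.33  0.    1.18 -1.17]
```

Request:
servo_tool([
  [[-0.005, -0.03, 0], [0, 0, 0]],
  [[-0.0054, -0.045, 0], [0, 0, 0]],
  [[-0.0054, -0.045, 0], [0, 0, 0]],
  [[-0.0054, -0.045, 0], [0, 0, 0]],
  [[-0.0054, -0.045, 0], [0, 0, 0]],
  [[-0.0054, -0.045, 0], [0, 0, 0]],
  [[-0.0054, -0.045, 0], [0, 0, 0]],
  [[-0.0054, -0.045, 0], [0, 0, 0]],
  [[-0.0054, -0.045, 0], [0, 0, 0]],
  [[-0.0054, -0.045, 0], [0, 0, 0]],
  [[-0.0054, -0.045, 0], [0, 0, 0]],
  [[-0.005, -0.0415, 0], [0, 0, 0]],
  [[0, 0, 0], [0, 0, 0]],
  [[0, 0, 0], [0, 0, 0]],
])

```text
time: 20.98
tool_pos: [535.5, -365.2, 128.4]
tcp_rot: [3.141, -0.001, 2.865]
contact_force: [0.5, 0.3, -1.8]
grip_width: 61.8
finger_force: 30.0
```

Run:
```python
from h import *
snap('w7')
move([537,-366,19.5],164.1)
```

```text
shift [ -1.6  -1.  109. ] turn [ 0.  -0.   0.1] q [-0.72  0.65  1.29  0.    1.21 -2.01]
```

View pics/w7.png

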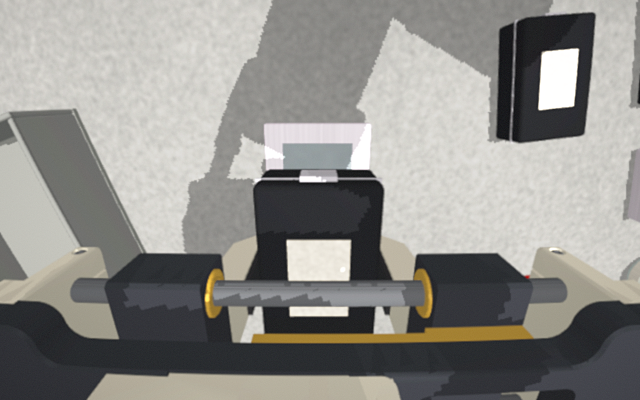

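Case and board line up at column 318 and look square to each other. I'll lower it.

Request:
servo_tool([
  [[-0.0015, -0.001, 0.03], [0, 0, 0]],
  [[0, 0, 0.03], [0, 0, 0]],
  [[0, 0, 0.025], [0, 0, 0]],
  [[0, 0, 0.015], [0, 0, 0]],
  [[0, 0, 0.006], [0, 0, 0]],
  [[0, 0, 0.003], [0, 0, 0]],
  [[0, 0, 0], [0, 0, 0]],
  [[0, 0, 0], [0, 0, 0]],
])

```text
time: 22.02
tool_pos: [537.1, -367.3, 20.5]
tcp_rot: [-3.141, 0.001, 2.865]
contact_force: [-0.1, -0.4, -2.3]
grip_width: 61.7
finger_force: 30.0
```

Request:
servo_tool([
  [[0, 0, 0], [0, 0, 0]],
  [[0, 0, 0], [0, 0, 0]],
  [[0, 0, 0], [0, 0, 0]],
  [[0, 0, 0], [0, 0, 0]],
  [[0, 0, 0], [0, 0, 0]],
], fingers=1)

```text
time: 22.65
tool_pos: [536.8, -367.0, 19.7]
tcp_rot: [3.141, 0.0, 2.864]
contact_force: [0.9, -0.6, -1.0]
grip_width: 91.5
finger_force: 0.0
```

Request:
servo_tool([
  [[0, 0, -0.02], [0, 0, 0]],
  [[0, 0, -0.04], [0, 0, 0]],
  [[0, 0, -0.045], [0, 0, 0]],
  [[0, 0, -0.045], [0, 0, 0]],
  [[-0.03, 0, 0], [0, 0, 0]],
  [[-0.04, 0, 0], [0, 0, 0]],
  [[-0.02, 0, 0], [0, 0, 0]],
  [[0, 0, 0], [0, 0, 0]],
  [[0, 0, 0], [0, 0, 0]],
])

```text
time: 23.78
tool_pos: [622.7, -391.5, 169.4]
tcp_rot: [3.141, -0.001, 2.864]
contact_force: [-0.5, -0.9, 0.5]
grip_width: 92.0
finger_force: 0.0
```

Run:
```python
from h import *
m,im=snap('w8');g=cv2.cvtColor(im,cv2.COLOR_BGR2GRAY)
for c in blobs(((g<50)*255).astype('uint8'),1500):
    x,y,w,h=cv2.boundingRect(c)
    if y+h<250: print((x,y,w,h),edges(c,m,48,10),edges(c,m,38,0),sides(c,m,48,10))
for c in blobs(((im.min(2)>160)*255).astype('uint8'),1500):
    x,y,w,h=cv2.boundingRect(c)
    if y+h<300: print('w',(x,y,w,h),plane(m,cv2.boxPoints(cv2.minAreaRect(c)).mean(0),10),cv2.minAreaRect(plane(m,c,10)[:,:2].astype('f')))
```

```text
(285, 43, 68, 111) (array([ 538.4, -367.6]), -16.0, array([96.5, 59.3])) (array([ 538.2, -367.6]), -16.0, array([100. ,  61.4])) [np.float64(-15.7), np.float64(-15.9)]
(503, 0, 69, 40) (array([ 519.9, -150.3]), -9.0, array([26.9, 40.7])) (array([ 519.1, -142.9]), -9.0, array([28., 43.])) [np.float64(-51.7), np.float64(28.7)]
w (17, 100, 120, 138) [[ 537.01643484 -668.28409394   10.        ]] ((536.4779663085938, -669.1640625), (101.14495086669922, 159.7640380859375), 89.92035675048828)
```

View pics/w8.png

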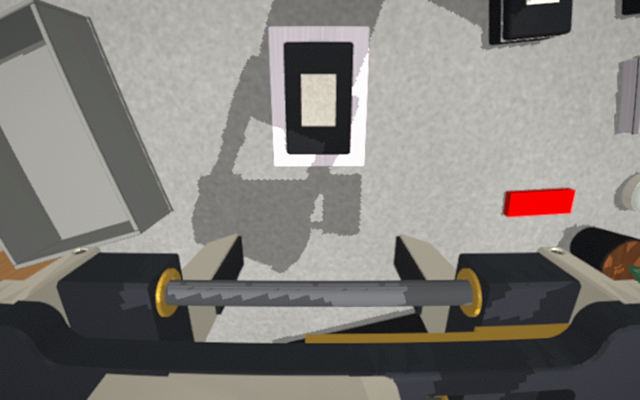

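The case sits centred on the board: case at (319,98), board edges framing it evenly. Next is case A.

Run:
```python
from h import *
move([486.5,-145.5,169],171)
```

```text
shift [198.2 199.4   0.9] turn [ 0.  -0.  -6.9] q [-0.67  0.79  0.9  -0.    1.45 -1.96]
```

Request:
servo_tool([
  [[0.024, 0.024, 0], [0, 0, 0]],
  [[0.029, 0.029, 0], [0, 0, 0]],
  [[0.029, 0.029, 0], [0, 0, 0]],
  [[0.029, 0.029, 0], [0, 0, 0]],
  [[0.029, 0.029, 0], [0, 0, 0]],
  [[0.029, 0.029, 0], [0, 0, 0]],
  [[0.029, 0.03, 0], [0, 0, 0]],
  [[0, 0, 0.03], [0, 0, -6.9]],
  [[0, 0, 0.03], [0, 0, 0]],
  [[0, 0, 0], [0, 0, 0]],
  [[0, 0, 0], [0, 0, 0]],
], fingers=1)

```text
time: 25.2
tool_pos: [487.6, -146.5, 110.9]
tcp_rot: [-3.141, 0.002, 2.984]
contact_force: [0.6, -0.3, 0.2]
grip_width: 91.9
finger_force: 0.0
```

Run:
```python
from h import *
move([486.5,-145.5,8.5],171)
```

```text
shift [  1.4   0.8 102.4] turn [-0.   0.1 -0. ] q [-0.44  0.44  1.73  0.    0.97 -1.86]
```

Request:
servo_tool([
  [[0.001, 0.001, 0.03], [0, 0, 0]],
  [[0, 0, 0.03], [0, 0, 0]],
  [[0, 0, 0.025], [0, 0, 0]],
  [[0, 0, 0.012], [0, 0, 0]],
  [[0, 0, 0.005], [0, 0, 0]],
  [[0, 0, 0], [0, 0, 0]],
  [[0, 0, 0], [0, 0, 0]],
], fingers=1)

```text
time: 26.08
tool_pos: [487.1, -145.2, 8.5]
tcp_rot: [-3.141, 0.002, 2.985]
contact_force: [-0.7, -0.2, -0.0]
grip_width: 91.9
finger_force: 0.0
```

Request:
servo_tool([
  [[0, 0, 0], [0, 0, 0]],
  [[0, 0, 0], [0, 0, 0]],
  [[0, 0, 0], [0, 0, 0]],
  [[0, 0, 0], [0, 0, 0]],
  [[0, 0, 0], [0, 0, 0]],
  [[0, 0, 0], [0, 0, 0]],
  [[0, 0, 0], [0, 0, 0]],
], fingers=0)

```text
time: 26.95
tool_pos: [486.6, -145.0, 7.8]
tcp_rot: [3.142, 0.0, 2.985]
contact_force: [-0.0, -0.6, 2.5]
grip_width: 61.8
finger_force: 30.0
```

Request:
servo_tool([
  [[0, 0, -0.01], [0, 0, 0]],
  [[0, 0, -0.03], [0, 0, 0]],
  [[0, 0, -0.04], [0, 0, 0]],
  [[0, 0, -0.04], [0, 0, 0]],
  [[0, 0, 0], [0, 0, 6.9]],
  [[0, 0, 0], [0, 0, 0]],
  [[0, 0, 0], [0, 0, 0]],
])

```text
time: 27.82
tool_pos: [486.0, -144.7, 127.3]
tcp_rot: [3.141, -0.001, 2.867]
contact_force: [0.2, -0.7, -2.1]
grip_width: 61.8
finger_force: 30.0
```

Run:
```python
from h import *
move([537,-366.5,57.5],164.1)
```

```text
shift [-109.3 -199.7   69.6] turn [ 0.  -0.1  0.2] q [-0.44  0.42  1.71  0.    1.01 -1.74]
```

Request:
servo_tool([
  [[-0.0156, -0.0285, 0], [0, 0, 0]],
  [[-0.0156, -0.0285, 0], [0, 0, 0]],
  [[-0.0156, -0.0285, 0], [0, 0, 0]],
  [[-0.0156, -0.0285, 0], [0, 0, 0]],
  [[-0.0156, -0.0285, 0], [0, 0, 0]],
  [[-0.0156, -0.0285, 0], [0, 0, 0]],
  [[-0.0156, -0.0285, 0], [0, 0, 0]],
  [[0, 0, 0], [0, 0, 0]],
  [[0, 0, 0], [0, 0, 0]],
  [[0, 0, 0], [0, 0, 0]],
])

```text
time: 29.08
tool_pos: [536.9, -365.5, 127.5]
tcp_rot: [3.141, -0.001, 2.866]
contact_force: [-0.2, 0.3, -2.1]
grip_width: 61.5
finger_force: 30.0
```

Run:
```python
from h import *
move([537,-366.5,56.5],164.1)
```

```text
shift [-0.4 -0.9 71. ] turn [ 0.  -0.1  0.1] q [-0.72  0.65  1.28  0.    1.21 -2.01]
```

Request:
servo_tool([
  [[0, -0.001, 0.025], [0, 0, 0]],
  [[0, 0, 0.025], [0, 0, 0]],
  [[0, 0, 0.012], [0, 0, 0]],
  [[0, 0, 0.006], [0, 0, 0]],
  [[0, 0, 0.003], [0, 0, 0]],
  [[0, 0, 0], [0, 0, 0]],
  [[0, 0, 0], [0, 0, 0]],
])

```text
time: 29.95
tool_pos: [537.0, -367.9, 57.4]
tcp_rot: [-3.141, 0.001, 2.865]
contact_force: [-0.6, 0.7, -1.5]
grip_width: 62.1
finger_force: 30.0
```

Request:
servo_tool([
  [[0, 0, 0], [0, 0, 0]],
  [[0, 0, 0], [0, 0, 0]],
  [[0, 0, 0], [0, 0, 0]],
  [[0, 0, 0], [0, 0, 0]],
  [[0, 0, 0], [0, 0, 0]],
], fingers=1)

```text
time: 30.58
tool_pos: [536.7, -367.7, 56.7]
tcp_rot: [3.142, 0.0, 2.865]
contact_force: [1.1, 0.2, 0.0]
grip_width: 92.1
finger_force: 0.0
```

Request:
servo_tool([
  [[0, 0, -0.02], [0, 0, 0]],
  [[0, 0, -0.03], [0, 0, 0]],
  [[0, 0, -0.035], [0, 0, 0]],
  [[0, 0, -0.035], [0, 0, 0]],
  [[-0.02, 0, 0], [0, 0, 0]],
  [[-0.03, 0, 0], [0, 0, 0]],
  [[-0.03, 0, 0], [0, 0, 0]],
  [[0, 0, 0], [0, 0, 0]],
  [[0, 0, 0], [0, 0, 0]],
])

```text
time: 31.7
tool_pos: [613.1, -389.3, 176.3]
tcp_rot: [3.141, -0.001, 2.865]
contact_force: [-0.1, 0.6, 0.3]
grip_width: 92.0
finger_force: 0.0
```

Run:
```python
from h import *
m,im=snap('w9');g=cv2.cvtColor(im,cv2.COLOR_BGR2GRAY)
for c in blobs(((g<50)*255).astype('uint8'),1500):
    x,y,w,h=cv2.boundingRect(c)
    if y+h<250: print((x,y,w,h),edges(c,m,86,10),sides(c,m,86,10))
move([489,1,120],174.4)
```

```text
(280, 47, 76, 123) (array([ 537.1, -368.1]), -15.8, array([96.9, 59.4])) [np.float64(-15.3), np.float64(-15.8)]
shift [226.1 341.5  56.9] turn [  0.   -0.  -10.3] q [-0.67  0.77  0.93 -0.    1.45 -1.96]
```

Request:
servo_tool([
  [[0.0226, 0.0342, 0], [0, 0, 0]],
  [[0.0226, 0.0342, 0], [0, 0, 0]],
  [[0.0226, 0.0342, 0], [0, 0, 0]],
  [[0.0226, 0.0342, 0], [0, 0, 0]],
  [[0.0226, 0.0342, 0], [0, 0, 0]],
  [[0.0226, 0.0342, 0], [0, 0, 0]],
  [[0.0226, 0.0342, 0], [0, 0, 0]],
  [[0.0226, 0.0342, 0], [0, 0, 0]],
  [[0.0226, 0.0342, 0], [0, 0, 0]],
  [[0.0226, 0.0342, 0], [0, 0, 0]],
  [[0, 0, 0.03], [0, 0, -5.2]],
  [[0, 0, 0.03], [0, 0, -5.1]],
  [[0, 0, 0], [0, 0, 0]],
  [[0, 0, 0], [0, 0, 0]],
], fingers=1)

```text
time: 33.5
tool_pos: [490.2, 0.9, 118.0]
tcp_rot: [-3.142, 0.002, 3.042]
contact_force: [-0.1, 0.0, -0.8]
grip_width: 92.0
finger_force: 0.0
```

Run:
```python
from h import *
move([488.5,1,8],174.4)
```

```text
shift [ 1.900e+00 -1.000e-01  1.099e+02] turn [-0.   0.1 -0.1] q [-0.15  0.4   1.77  0.    0.97 -1.63]
```

Request:
servo_tool([
  [[0.002, 0, 0.03], [0, 0, 0]],
  [[0, 0, 0.03], [0, 0, 0]],
  [[0, 0, 0.03], [0, 0, 0]],
  [[0, 0, 0.014], [0, 0, 0]],
  [[0, 0, 0.005], [0, 0, 0]],
  [[0, 0, 0], [0, 0, 0]],
  [[0, 0, 0], [0, 0, 0]],
], fingers=1)

```text
time: 34.38
tool_pos: [488.6, 1.3, 8.6]
tcp_rot: [-3.142, 0.002, 3.044]
contact_force: [-0.2, 0.4, 0.0]
grip_width: 92.0
finger_force: 0.0
```

Request:
servo_tool([
  [[0, 0, 0], [0, 0, 0]],
  [[0, 0, 0], [0, 0, 0]],
  [[0, 0, 0], [0, 0, 0]],
  [[0, 0, 0], [0, 0, 0]],
  [[0, 0, 0], [0, 0, 0]],
  [[0, 0, 0], [0, 0, 0]],
  [[0, 0, 0], [0, 0, 0]],
], fingers=0)

```text
time: 35.25
tool_pos: [487.9, 1.5, 7.8]
tcp_rot: [3.142, 0.0, 3.044]
contact_force: [-0.3, 0.6, 2.4]
grip_width: 62.1
finger_force: 30.0
```

Request:
servo_tool([
  [[0, 0, -0.01], [0, 0, 0]],
  [[0, 0, -0.03], [0, 0, 0]],
  [[0, 0, -0.04], [0, 0, 0]],
  [[0, 0, -0.04], [0, 0, 0]],
  [[0, 0, -0.03], [0, 0, 0]],
  [[0, 0, 0], [0, 0, 5.2]],
  [[0, 0, 0], [0, 0, 5.1]],
  [[0, 0, 0], [0, 0, 0]],
  [[0, 0, 0], [0, 0, 0]],
])

```text
time: 36.38
tool_pos: [487.7, 1.5, 157.7]
tcp_rot: [3.142, -0.0, 2.866]
contact_force: [0.5, -0.8, -2.3]
grip_width: 62.1
finger_force: 30.0
```

Run:
```python
from h import *
move([537,-366.5,94.5],164.1)
```

```text
shift [-147.5 -340.7   63.2] turn [ 0.  -0.   0.1] q [-0.15  0.35  1.73  0.    1.07 -1.45]
```

Request:
servo_tool([
  [[-0.0147, -0.0341, 0], [0, 0, 0]],
  [[-0.0147, -0.0341, 0], [0, 0, 0]],
  [[-0.0147, -0.0341, 0], [0, 0, 0]],
  [[-0.0147, -0.0341, 0], [0, 0, 0]],
  [[-0.0147, -0.0341, 0], [0, 0, 0]],
  [[-0.0147, -0.0341, 0], [0, 0, 0]],
  [[-0.0147, -0.0341, 0], [0, 0, 0]],
  [[-0.0147, -0.0341, 0], [0, 0, 0]],
  [[-0.0147, -0.0341, 0], [0, 0, 0]],
  [[-0.0147, -0.0341, 0], [0, 0, 0]],
  [[0, 0, 0], [0, 0, 0]],
  [[0, 0, 0], [0, 0, 0]],
  [[0, 0, 0], [0, 0, 0]],
])

```text
time: 38.0
tool_pos: [536.0, -365.6, 157.7]
tcp_rot: [3.141, -0.001, 2.866]
contact_force: [-0.0, -0.3, -1.6]
grip_width: 61.6
finger_force: 30.0
```

Run:
```python
from h import *
move([537,-366.5,94.5],164.1)
```

```text
shift [-1.2 -0.6 63.2] turn [ 0.  -0.   0.1] q [-0.72  0.62  1.25  0.    1.27 -2.01]
```

Request:
servo_tool([
  [[-0.001, -0.0005, 0.025], [0, 0, 0]],
  [[0, 0, 0.02], [0, 0, 0]],
  [[0, 0, 0.01], [0, 0, 0]],
  [[0, 0, 0.005], [0, 0, 0]],
  [[0, 0, 0.003], [0, 0, 0]],
  [[0, 0, 0], [0, 0, 0]],
  [[0, 0, 0], [0, 0, 0]],
])

```text
time: 38.88
tool_pos: [537.0, -367.7, 95.2]
tcp_rot: [-3.141, 0.001, 2.864]
contact_force: [-0.4, 0.1, -1.8]
grip_width: 61.9
finger_force: 30.0
```

Request:
servo_tool([
  [[0, 0, 0], [0, 0, 0]],
  [[0, 0, 0], [0, 0, 0]],
  [[0, 0, 0], [0, 0, 0]],
  [[0, 0, 0], [0, 0, 0]],
  [[0, 0, 0], [0, 0, 0]],
], fingers=1)

```text
time: 39.5
tool_pos: [536.8, -367.5, 94.7]
tcp_rot: [3.142, 0.0, 2.864]
contact_force: [1.0, -0.6, -0.4]
grip_width: 91.3
finger_force: 0.0
```

Request:
servo_tool([
  [[0, 0, -0.02], [0, 0, 0]],
  [[0, 0, -0.03], [0, 0, 0]],
  [[0, 0, -0.035], [0, 0, 0]],
  [[0, 0, -0.035], [0, 0, 0]],
  [[-0.02, 0, 0], [0, 0, 0]],
  [[-0.03, 0, 0], [0, 0, 0]],
  [[-0.03, 0, 0], [0, 0, 0]],
  [[0, 0, 0], [0, 0, 0]],
  [[0, 0, 0], [0, 0, 0]],
])

```text
time: 40.62
tool_pos: [613.2, -389.2, 214.3]
tcp_rot: [3.141, -0.001, 2.865]
contact_force: [0.0, 0.1, -0.3]
grip_width: 91.9
finger_force: 0.0
```

Run:
```python
from h import *
m,im=snap('w10');g=cv2.cvtColor(im,cv2.COLOR_BGR2GRAY)
for c in blobs(((g<50)*255).astype('uint8'),1500):
    x,y,w,h=cv2.boundingRect(c)
    if y+h<280: print((x,y,w,h),edges(c,m,124,10),sides(c,m,124,10))
# tins again from earlier pictures + dish in scene
s=bot.camera_model('scene');_,a=snap('s10','scene');d=bot.camera_model('side');_,b=snap('d10','side')
def bl(im,x0,y0,x1,y1,t):
    k=np.zeros(im.shape[:2],'uint8');k[y0:y1,x0:x1]=(im[y0:y1,x0:x1].min(2)>t)*255
    c=max(blobs(k,40),key=cv2.contourArea);return c,cv2.minAreaRect(c)[0]
for n,ra,rb in [('near',(300,150,345,185),(355,228,400,258)),('far',(298,202,345,242),(310,198,352,224))]:
    ca,pa=bl(a,*ra,140);cb,pb=bl(b,*rb,140);print(n,tri(s,pa,d,pb),edges(ca,s,28),edges(cb,d,28))
move([623,-2.5,150],180)
```

```text
(280, 47, 77, 123) (array([ 537.4, -367.7]), -15.9, array([96.9, 59.5])) [np.float64(-15.7), np.float64(-16.1)]
near (array([482.86379479, 148.10869075,  14.92299945]), np.float64(0.7539321394359199)) (array([481.2, 150.3]), 42.9, array([132.6, 115.2])) (array([483.6, 146.7]), -1.2, array([78.3, 48.9]))
far (array([622.35761753, -10.38198821,  21.16625983]), np.float64(1.6929542142229463)) (array([618.7,  -4.8]), 42.8, array([124.5, 110.4])) (array([622.8, -22.6]), -5.0, array([71.2, 20.7]))
shift [ 96.5 374.8  65.2] turn [ -0.    0.  -15.9] q [-0.67  0.75  0.86  0.    1.53 -1.96]
```

Run:
```python
import cv2
a=cv2.imread('pics/s10.png');b=cv2.imread('pics/d10.png')
cv2.imwrite('pics/sd10.png',cv2.hconcat([a[60:340,120:520],b[60:340,240:640]]))
```

```text
(no output)
```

View pics/sd10.png

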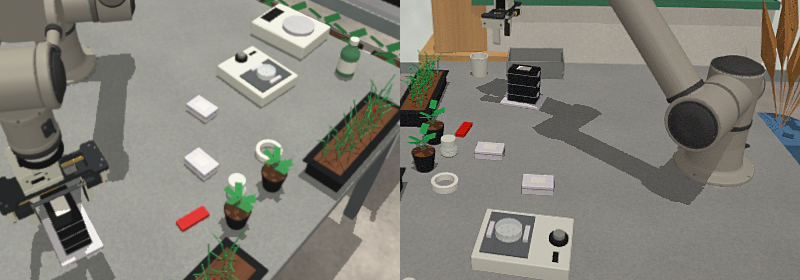

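The stack of three cases is standing, the dish is still on the stage, and both tins are untouched. I'll take a close view of the tins.

Request:
servo_tool([
  [[0.0027, 0.0395, 0], [0, 0, 0]],
  [[0.0027, 0.0395, 0], [0, 0, 0]],
  [[0.0027, 0.0395, 0], [0, 0, 0]],
  [[0.0027, 0.0395, 0], [0, 0, 0]],
  [[0.0027, 0.0395, 0], [0, 0, 0]],
  [[0.0027, 0.0395, 0], [0, 0, 0]],
  [[0.0027, 0.0395, 0], [0, 0, 0]],
  [[0.0027, 0.0395, 0], [0, 0, 0]],
  [[0.0027, 0.0395, 0], [0, 0, 0]],
  [[0.0027, 0.0395, 0], [0, 0, 0]],
  [[0, 0, 0.005], [0, 0, -8]],
  [[0, 0, 0.005], [0, 0, -7.9]],
  [[0, 0, 0], [0, 0, 0]],
  [[0, 0, 0], [0, 0, 0]],
], fingers=1)

```text
time: 42.52
tool_pos: [695.7, -2.4, 205.3]
tcp_rot: [3.142, 0.001, 3.139]
contact_force: [-0.5, -0.6, 0.1]
grip_width: 92.2
finger_force: 0.0
```

Run:
```python
from h import *
m,im=snap('w11');print(m['xyz'])
for t in (125,140,155,165,180):
  for c in blobs(((im.min(2)>t)*255).astype('uint8'),1200,9000):
    x,y,w,h=cv2.boundingRect(c)
    if y+h<240 and x>150 and y>0: s=sides(c,m,28);print(t,(x,y,w,h),s,edges(c,m,28,0,np.mean(s)))
```

```text
[611.48266238  -2.0174674  364.05697244]
125 (207, 94, 69, 71) [np.float64(-7.0), np.float64(-1.7)] (array([640. , -91.7]), np.float64(-4.4), array([76.4, 74.3]))
140 (208, 94, 68, 70) [np.float64(-5.8), np.float64(0.2)] (array([639. , -91.5]), np.float64(-2.8), array([75.8, 73.2]))
155 (208, 95, 67, 69) [np.float64(-7.8), np.float64(0.2)] (array([639.8, -91.7]), np.float64(-3.8), array([74.3, 72.3]))
165 (208, 97, 67, 67) [np.float64(-51.9), np.float64(20.8)] (array([640. , -89.6]), np.float64(-15.6), array([80.5, 78.1]))
180 (411, 173, 57, 55) [np.float64(-1.0), np.float64(-2.5)] (array([727.2, 150. ]), np.float64(-1.8), array([63.9, 61.1]))
180 (288, 77, 52, 75) [np.float64(-5.2), np.float64(-4.6)] (array([623.1,  -8.4]), np.float64(-4.9), array([80.2, 51.9]))
```

View pics/w11.png

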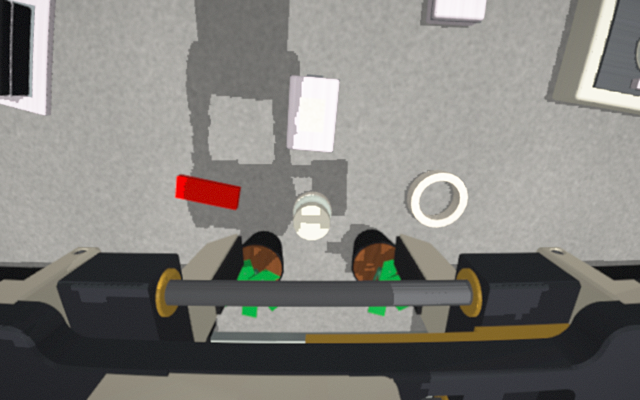

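The far tin's lid spans (288–340, 77–152), giving (623, -8) with yaw -5°. I'll grasp it.

Request:
servo_tool([
  [[0.036, -0.0025, 0], [0, 0, 5]],
  [[0.037, -0.003, 0.01], [0, 0, 0]],
  [[0, 0, 0.035], [0, 0, 0]],
  [[0, 0, 0.035], [0, 0, 0]],
  [[0, 0, 0.035], [0, 0, 0]],
  [[0, 0, 0.035], [0, 0, 0]],
  [[0, 0, 0.03], [0, 0, 0]],
  [[0, 0, 0.013], [0, 0, 0]],
  [[0, 0, 0.006], [0, 0, 0]],
  [[0, 0, 0], [0, 0, 0]],
  [[0, 0, 0], [0, 0, 0]],
], fingers=1)

```text
time: 43.95
tool_pos: [623.5, -4.5, 6.9]
tcp_rot: [3.142, 0.002, 3.055]
contact_force: [0.5, 0.4, 0.4]
grip_width: 91.8
finger_force: 0.0
```

Request:
servo_tool([
  [[0, 0, 0], [0, 0, 0]],
  [[0, 0, 0], [0, 0, 0]],
  [[0, 0, 0], [0, 0, 0]],
  [[0, 0, 0], [0, 0, 0]],
  [[0, 0, 0], [0, 0, 0]],
  [[0, 0, 0], [0, 0, 0]],
  [[0, 0, 0], [0, 0, 0]],
  [[0, 0, 0], [0, 0, 0]],
], fingers=0)

```text
time: 44.95
tool_pos: [622.8, -4.5, 5.8]
tcp_rot: [-3.142, 0.0, 3.055]
contact_force: [-0.2, -2.2, 1.6]
grip_width: 53.9
finger_force: 30.0
```

Request:
servo_tool([
  [[0, 0, -0.01], [0, 0, 0]],
  [[0, 0, -0.03], [0, 0, 0]],
  [[0, 0, -0.04], [0, 0, 0]],
  [[0, 0, -0.04], [0, 0, 0]],
  [[0, 0, -0.04], [0, 0, 0]],
  [[0, 0, -0.03], [0, 0, 0]],
  [[0, 0, 0], [0, 0, 5.4]],
  [[0, 0, 0], [0, 0, 5.4]],
  [[0, 0, 0], [0, 0, 0]],
  [[0, 0, 0], [0, 0, 0]],
])

```text
time: 46.2
tool_pos: [622.6, -4.2, 195.7]
tcp_rot: [3.141, -0.0, 2.868]
contact_force: [0.8, -0.1, -0.8]
grip_width: 53.8
finger_force: 30.0
```

Run:
```python
from h import *
move([537,-367,130],164.1)
```

```text
shift [ -15.6 -372.4   65.7] turn [ 0.  -0.   0.2] q [-0.13  0.55  1.28  0.    1.31 -1.43]
```

Request:
servo_tool([
  [[-0.0015, -0.0338, 0], [0, 0, 0]],
  [[-0.0015, -0.0338, 0], [0, 0, 0]],
  [[-0.0015, -0.0338, 0], [0, 0, 0]],
  [[-0.0015, -0.0338, 0], [0, 0, 0]],
  [[-0.0015, -0.0338, 0], [0, 0, 0]],
  [[-0.0015, -0.0338, 0], [0, 0, 0]],
  [[-0.0015, -0.0338, 0], [0, 0, 0]],
  [[-0.0015, -0.0338, 0], [0, 0, 0]],
  [[-0.0015, -0.0338, 0], [0, 0, 0]],
  [[-0.0015, -0.0338, 0], [0, 0, 0]],
  [[-0.0015, -0.0338, 0], [0, 0, 0]],
  [[0, 0, 0], [0, 0, 0]],
  [[0, 0, 0], [0, 0, 0]],
  [[0, 0, 0], [0, 0, 0]],
])

```text
time: 47.95
tool_pos: [537.9, -365.5, 195.8]
tcp_rot: [3.141, -0.0, 2.868]
contact_force: [-0.4, -1.0, -1.1]
grip_width: 53.8
finger_force: 30.0
```

Run:
```python
from h import *
move([537,-367,130.3],164.1)
```

```text
shift [ 0.5 -1.7 65.5] turn [ 0.  -0.   0.2] q [-0.71  0.6   1.19  0.    1.35 -2.01]
```

Request:
servo_tool([
  [[0, -0.0015, 0.025], [0, 0, 0]],
  [[0, 0, 0.02], [0, 0, 0]],
  [[0, 0, 0.012], [0, 0, 0]],
  [[0, 0, 0.006], [0, 0, 0]],
  [[0, 0, 0.0025], [0, 0, 0]],
  [[0, 0, 0], [0, 0, 0]],
  [[0, 0, 0], [0, 0, 0]],
])

```text
time: 48.82
tool_pos: [537.3, -368.3, 130.8]
tcp_rot: [-3.141, 0.001, 2.866]
contact_force: [0.6, 0.4, -0.9]
grip_width: 53.5
finger_force: 30.0
```

Request:
servo_tool([
  [[0, 0, 0], [0, 0, 0]],
  [[0, 0, 0], [0, 0, 0]],
  [[0, 0, 0], [0, 0, 0]],
  [[0, 0, 0], [0, 0, 0]],
  [[0, 0, 0], [0, 0, 0]],
], fingers=1)

```text
time: 49.45
tool_pos: [537.1, -368.1, 130.2]
tcp_rot: [3.141, -0.0, 2.866]
contact_force: [-0.5, 0.0, 1.0]
grip_width: 91.3
finger_force: 0.0
```

Request:
servo_tool([
  [[0, 0, -0.02], [0, 0, 0]],
  [[0, 0, -0.03], [0, 0, 0]],
  [[0, 0, -0.035], [0, 0, 0]],
  [[0, 0, -0.035], [0, 0, 0]],
  [[-0.02, 0, 0], [0, 0, 0]],
  [[-0.03, 0, 0], [0, 0, 0]],
  [[-0.03, 0, 0], [0, 0, 0]],
  [[0, 0, 0], [0, 0, 0]],
  [[0, 0, 0], [0, 0, 0]],
])

```text
time: 50.58
tool_pos: [613.6, -389.7, 249.8]
tcp_rot: [3.141, -0.001, 2.866]
contact_force: [-0.5, -0.0, 0.6]
grip_width: 91.8
finger_force: 0.0
```

Run:
```python
from h import *
m,im=snap('w12')
for t in (125,150,180):
  for c in blobs(((im.min(2)>t)*255).astype('uint8'),1500,30000):
    x,y,w,h=cv2.boundingRect(c)
    if 200<x<420 and y<250: s=sides(c,m,152,152);print(t,(x,y,w,h),s,edges(c,m,152,152,np.mean(s)))
move([484,148.5,160],178.7)
```

```text
150 (287, 61, 64, 97) [np.float64(-16.2), np.float64(-15.8)] (array([ 537.8, -368.5]), np.float64(-16.0), array([78.5, 52.8]))
180 (287, 62, 63, 96) [np.float64(-17.8), np.float64(-15.6)] (array([ 538. , -368.7]), np.float64(-16.7), array([78.4, 52.3]))
shift [271.  482.8  90.5] turn [  0.   -0.  -14.5] q [-0.67  0.74  0.78 -0.    1.62 -1.97]
```

View pics/w12.png

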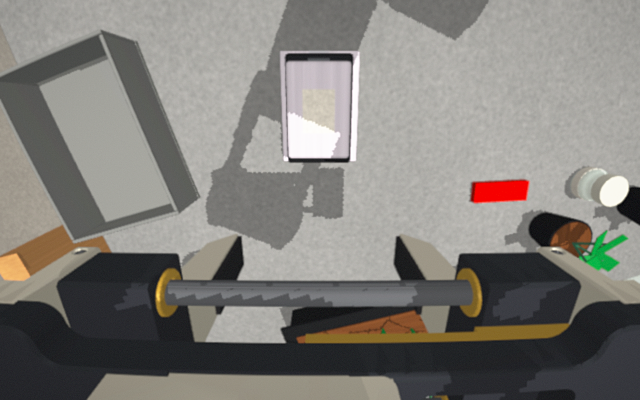

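Tin 1 is centred on the cases: lid at (319,109). Now tin 2. I have used all my picture views, so from here I check by numbers.

Request:
servo_tool([
  [[0.0169, 0.0302, 0], [0, 0, 0]],
  [[0.0169, 0.0302, 0], [0, 0, 0]],
  [[0.0169, 0.0302, 0], [0, 0, 0]],
  [[0.0169, 0.0302, 0], [0, 0, 0]],
  [[0.0169, 0.0302, 0], [0, 0, 0]],
  [[0.0169, 0.0302, 0], [0, 0, 0]],
  [[0.0169, 0.0302, 0], [0, 0, 0]],
  [[0.0169, 0.0302, 0], [0, 0, 0]],
  [[0.0169, 0.0302, 0], [0, 0, 0]],
  [[0.0169, 0.0302, 0], [0, 0, 0]],
  [[0.0169, 0.0302, 0], [0, 0, 0]],
  [[0.0169, 0.0302, 0], [0, 0, 0]],
  [[0.0169, 0.0302, 0], [0, 0, 0]],
  [[0.0169, 0.0302, 0], [0, 0, 0]],
  [[0.0169, 0.0302, 0], [0, 0, 0]],
  [[0.0169, 0.0302, 0], [0, 0, 0]],
  [[0, 0, 0.04], [0, 0, -7.3]],
  [[0, 0, 0.04], [0, 0, -7.2]],
  [[0, 0, 0], [0, 0, 0]],
  [[0, 0, 0], [0, 0, 0]],
], fingers=1)

```text
time: 53.12
tool_pos: [485.9, 148.5, 172.0]
tcp_rot: [3.141, 0.003, 3.116]
contact_force: [-0.4, 0.6, 0.4]
grip_width: 92.0
finger_force: 0.0
```

Run:
```python
from h import *
move([484,148.5,6],178.7)
```

```text
shift [ 2.30e+00 -1.00e-01  1.66e+02] turn [ 0.   0.1 -0.1] q [ 0.15  0.36  1.66  0.    1.12 -1.4 ]
```

Request:
servo_tool([
  [[0.002, 0, 0.035], [0, 0, 0]],
  [[0, 0, 0.035], [0, 0, 0]],
  [[0, 0, 0.035], [0, 0, 0]],
  [[0, 0, 0.035], [0, 0, 0]],
  [[0, 0, 0.018], [0, 0, 0]],
  [[0, 0, 0.007], [0, 0, 0]],
  [[0, 0, 0], [0, 0, 0]],
  [[0, 0, 0], [0, 0, 0]],
], fingers=1)

```text
time: 54.12
tool_pos: [484.3, 148.8, 6.5]
tcp_rot: [3.141, 0.002, 3.119]
contact_force: [-0.5, 0.2, -0.8]
grip_width: 91.9
finger_force: 0.0
```

Request:
servo_tool([
  [[0, 0, 0], [0, 0, 0]],
  [[0, 0, 0], [0, 0, 0]],
  [[0, 0, 0], [0, 0, 0]],
  [[0, 0, 0], [0, 0, 0]],
  [[0, 0, 0], [0, 0, 0]],
  [[0, 0, 0], [0, 0, 0]],
  [[0, 0, 0], [0, 0, 0]],
  [[0, 0, 0], [0, 0, 0]],
], fingers=0)

```text
time: 55.12
tool_pos: [483.3, 148.6, 5.3]
tcp_rot: [-3.142, 0.0, 3.119]
contact_force: [-0.1, -2.3, 1.2]
grip_width: 53.7
finger_force: 30.0
```

Request:
servo_tool([
  [[0, 0, -0.01], [0, 0, 0]],
  [[0, 0, -0.03], [0, 0, 0]],
  [[0, 0, -0.04], [0, 0, 0]],
  [[0, 0, -0.04], [0, 0, 0]],
  [[0, 0, -0.04], [0, 0, 0]],
  [[0, 0, -0.04], [0, 0, 0]],
  [[0, 0, -0.02], [0, 0, 7.3]],
  [[0, 0, 0], [0, 0, 7.3]],
  [[0, 0, 0], [0, 0, 0]],
  [[0, 0, 0], [0, 0, 0]],
])

```text
time: 56.38
tool_pos: [482.9, 148.8, 225.0]
tcp_rot: [-3.141, -0.001, 2.867]
contact_force: [0.3, 0.2, -1.7]
grip_width: 54.1
finger_force: 30.0
```

Run:
```python
from h import *
move([537,-367.5,158],164.1)
```

```text
shift [-192.1 -482.2   66.9] turn [-0.  -0.   0.2] q [ 0.15  0.31  1.58  0.    1.26 -1.15]
```

Request:
servo_tool([
  [[-0.012, -0.0301, 0], [0, 0, 0]],
  [[-0.012, -0.0301, 0], [0, 0, 0]],
  [[-0.012, -0.0301, 0], [0, 0, 0]],
  [[-0.012, -0.0301, 0], [0, 0, 0]],
  [[-0.012, -0.0301, 0], [0, 0, 0]],
  [[-0.012, -0.0301, 0], [0, 0, 0]],
  [[-0.012, -0.0301, 0], [0, 0, 0]],
  [[-0.012, -0.0301, 0], [0, 0, 0]],
  [[-0.012, -0.0301, 0], [0, 0, 0]],
  [[-0.012, -0.0301, 0], [0, 0, 0]],
  [[-0.012, -0.0301, 0], [0, 0, 0]],
  [[-0.012, -0.0301, 0], [0, 0, 0]],
  [[-0.012, -0.0301, 0], [0, 0, 0]],
  [[-0.012, -0.0301, 0], [0, 0, 0]],
  [[-0.012, -0.0301, 0], [0, 0, 0]],
  [[-0.012, -0.0301, 0], [0, 0, 0]],
  [[0, 0, 0], [0, 0, 0]],
  [[0, 0, 0], [0, 0, 0]],
  [[0, 0, 0], [0, 0, 0]],
])

```text
time: 58.75
tool_pos: [536.3, -366.0, 225.2]
tcp_rot: [3.141, -0.0, 2.866]
contact_force: [0.4, -0.9, -1.3]
grip_width: 53.9
finger_force: 30.0
```

Run:
```python
from h import *
move([537,-367.5,158],164.1)
```

```text
shift [-1.1 -1.3 67.2] turn [ 0.  -0.   0.1] q [-0.72  0.58  1.14  0.    1.42 -2.01]
```

Request:
servo_tool([
  [[-0.001, -0.001, 0.025], [0, 0, 0]],
  [[0, 0, 0.02], [0, 0, 0]],
  [[0, 0, 0.013], [0, 0, 0]],
  [[0, 0, 0.006], [0, 0, 0]],
  [[0, 0, 0.003], [0, 0, 0]],
  [[0, 0, 0], [0, 0, 0]],
  [[0, 0, 0], [0, 0, 0]],
])

```text
time: 59.62
tool_pos: [537.1, -368.5, 158.8]
tcp_rot: [-3.141, 0.001, 2.865]
contact_force: [-0.7, 0.3, -2.4]
grip_width: 53.7
finger_force: 30.0
```

Request:
servo_tool([
  [[0, 0, 0], [0, 0, 0]],
  [[0, 0, 0], [0, 0, 0]],
  [[0, 0, 0], [0, 0, 0]],
  [[0, 0, 0], [0, 0, 0]],
  [[0, 0, 0], [0, 0, 0]],
], fingers=1)

```text
time: 60.25
tool_pos: [536.9, -368.3, 158.2]
tcp_rot: [3.142, 0.0, 2.865]
contact_force: [-0.1, 0.6, 0.4]
grip_width: 91.3
finger_force: 0.0
```

Request:
servo_tool([
  [[0, 0, -0.02], [0, 0, 0]],
  [[0, 0, -0.03], [0, 0, 0]],
  [[0, 0, -0.035], [0, 0, 0]],
  [[0, 0, -0.035], [0, 0, 0]],
  [[-0.02, 0, 0], [0, 0, 0]],
  [[-0.03, 0, 0], [0, 0, 0]],
  [[-0.03, 0, 0], [0, 0, 0]],
  [[0, 0, 0], [0, 0, 0]],
  [[0, 0, 0], [0, 0, 0]],
])

```text
time: 61.38
tool_pos: [613.4, -390.1, 277.9]
tcp_rot: [3.141, -0.001, 2.865]
contact_force: [-0.9, -0.3, 0.6]
grip_width: 91.7
finger_force: 0.0
```

Run:
```python
from h import *
m,im=snap('w13')
for t in (125,150,180):
  for c in blobs(((im.min(2)>t)*255).astype('uint8'),1500,30000):
    x,y,w,h=cv2.boundingRect(c)
    if 200<x<420 and y<250: s=sides(c,m,180,180);print(t,(x,y,w,h),s,edges(c,m,180,180,np.mean(s)))
# dish still between stops? blobs in scene/side around it
for n,ref in (('scene','s10'),('side','d10')):
    _,a=snap('e_'+n,n);b=cv2.imread(f'pics/{ref}.png')
    q=proj(bot.camera_model(n),[546.7,367.5,62])[0].astype(int);r=slice(q[1]-30,q[1]+30),slice(q[0]-45,q[0]+45)
    print(n,q,(cv2.absdiff(a[r],b[r]).max(2)>40).sum())
move([625.4,358.9,200],173.8)
```

```text
180 (284, 63, 65, 97) [np.float64(-15.6), np.float64(-15.9)] (array([ 538.5, -371.3]), np.float64(-15.8), array([78.6, 54. ]))
scene [386 129] 0
side [347 285] 0
shift [193.5 723.8  78.7] turn [-0.   0.  -9.7] q [-0.67  0.74  0.71  0.    1.69 -1.97]
```

Request:
servo_tool([
  [[0.0107, 0.0402, 0], [0, 0, 0]],
  [[0.0107, 0.0402, 0], [0, 0, 0]],
  [[0.0107, 0.0402, 0], [0, 0, 0]],
  [[0.0107, 0.0402, 0], [0, 0, 0]],
  [[0.0107, 0.0402, 0], [0, 0, 0]],
  [[0.0107, 0.0402, 0], [0, 0, 0]],
  [[0.0107, 0.0402, 0], [0, 0, 0]],
  [[0.0107, 0.0402, 0], [0, 0, 0]],
  [[0.0107, 0.0402, 0], [0, 0, 0]],
  [[0.0107, 0.0402, 0], [0, 0, 0]],
  [[0.0107, 0.0402, 0], [0, 0, 0]],
  [[0.0107, 0.0402, 0], [0, 0, 0]],
  [[0.0107, 0.0402, 0], [0, 0, 0]],
  [[0.0107, 0.0402, 0], [0, 0, 0]],
  [[0.0107, 0.0402, 0], [0, 0, 0]],
  [[0.0107, 0.0402, 0], [0, 0, 0]],
  [[0.0107, 0.0402, 0], [0, 0, 0]],
  [[0.0107, 0.0402, 0], [0, 0, 0]],
  [[0, 0, 0.04], [0, 0, -4.9]],
  [[0, 0, 0.04], [0, 0, -4.8]],
], fingers=1)

```text
time: 64.03
tool_pos: [626.1, 359.0, 198.2]
tcp_rot: [3.141, 0.002, 3.038]
contact_force: [0.8, -0.1, -0.3]
grip_width: 91.8
finger_force: 0.0
```

Request:
servo_tool([
  [[0, 0, 0], [0, 0, 0]],
  [[0, 0, 0], [0, 0, 0]],
])

```text
time: 64.28
tool_pos: [627.2, 358.5, 200.8]
tcp_rot: [3.14, 0.003, 3.032]
contact_force: [0.5, 0.0, -0.4]
grip_width: 91.8
finger_force: 0.0
```

Run:
```python
from h import *
m,im=snap('w14')
for t in (150,165,180):
  for c in blobs(((im.min(2)>t)*255).astype('uint8'),80,12000):
    x,y,w,h=cv2.boundingRect(c)
    if y+h<250 and 220<x<420: e=cv2.fitEllipse(c);print(t,(x,y,w,h),plane(m,[e[0]],62).round(1)[0],plane(m,[e[0]],53).round(1)[0])
print(proj(m,[546.7,367.5,62]))
move([546.7,367.5,110],173.8)
```

```text
165 (297, 141, 43, 10) [583.7 362.9  62. ] [585.  362.7  53. ]
165 (290, 76, 58, 61) [545.6 367.9  62. ] [545.6 367.9  53. ]
165 (295, 60, 46, 12) [509.  371.3  62. ] [508.  371.4  53. ]
165 (237, 0, 163, 167) [522.  371.4  62. ] [521.4 371.5  53. ]
180 (297, 141, 42, 10) [583.8 363.   62. ] [585.  362.8  53. ]
180 (290, 76, 58, 61) [545.4 367.9  62. ] [545.5 367.9  53. ]
180 (295, 60, 46, 12) [508.6 371.4  62. ] [507.6 371.6  53. ]
180 (237, 0, 162, 167) [522.2 371.4  62. ] [521.6 371.5  53. ]
[[318.09733411 107.15661993]]
shift [81.6 -0.2 91. ] turn [ 0.1  0.2 -0.1] q [ 0.41  0.74  0.91  0.    1.49 -1.05]
```

Request:
servo_tool([
  [[0.041, 0, 0.02], [0, 0, 0]],
  [[0.0415, 0, 0.03], [0, 0, 0]],
  [[0, 0, 0.03], [0, 0, 0]],
  [[0, 0, 0.03], [0, 0, 0]],
  [[0, 0, 0.025], [0, 0, 0]],
  [[0, 0, 0.012], [0, 0, 0]],
  [[0, 0, 0.005], [0, 0, 0]],
  [[0, 0, 0], [0, 0, 0]],
  [[0, 0, 0], [0, 0, 0]],
], fingers=1)

```text
time: 65.45
tool_pos: [545.1, 367.7, 47.4]
tcp_rot: [3.14, 0.002, 3.034]
contact_force: [-0.6, 0.8, 0.2]
grip_width: 91.8
finger_force: 0.0
```

Request:
servo_tool([
  [[0, 0, 0], [0, 0, 0]],
  [[0, 0, 0], [0, 0, 0]],
  [[0, 0, 0], [0, 0, 0]],
  [[0, 0, 0], [0, 0, 0]],
  [[0, 0, 0], [0, 0, 0]],
  [[0, 0, 0], [0, 0, 0]],
  [[0, 0, 0], [0, 0, 0]],
  [[0, 0, 0], [0, 0, 0]],
], fingers=0)

```text
time: 66.45
tool_pos: [544.5, 367.4, 46.3]
tcp_rot: [3.141, 0.0, 3.034]
contact_force: [-0.3, -0.1, 0.1]
grip_width: 57.1
finger_force: 30.0
```

Request:
servo_tool([
  [[0, 0, -0.01], [0, 0, 0]],
  [[0, 0, -0.03], [0, 0, 0]],
  [[0, 0, -0.04], [0, 0, 0]],
  [[0, 0, -0.04], [0, 0, 0]],
  [[0, 0, -0.04], [0, 0, 0]],
  [[0, 0, -0.04], [0, 0, 0]],
  [[0, 0, 0], [0, 0, 0]],
  [[0, 0, 0], [0, 0, 0]],
])

```text
time: 67.45
tool_pos: [544.1, 367.2, 245.8]
tcp_rot: [-3.141, -0.001, 3.034]
contact_force: [-0.2, -0.2, -0.1]
grip_width: 57.4
finger_force: 30.0
```

Run:
```python
from h import *
move([537,-368,183],173.8)
```

```text
shift [ -72.1 -731.7   63.1] turn [-0. -0.  0.] q [ 0.48  0.58  1.08  0.    1.48 -0.99]
```

Request:
servo_tool([
  [[-0.004, -0.0406, 0], [0, 0, 0]],
  [[-0.004, -0.0406, 0], [0, 0, 0]],
  [[-0.004, -0.0406, 0], [0, 0, 0]],
  [[-0.004, -0.0406, 0], [0, 0, 0]],
  [[-0.004, -0.0406, 0], [0, 0, 0]],
  [[-0.004, -0.0406, 0], [0, 0, 0]],
  [[-0.004, -0.0406, 0], [0, 0, 0]],
  [[-0.004, -0.0406, 0], [0, 0, 0]],
  [[-0.004, -0.0406, 0], [0, 0, 0]],
  [[-0.004, -0.0406, 0], [0, 0, 0]],
  [[-0.004, -0.0406, 0], [0, 0, 0]],
  [[-0.004, -0.0406, 0], [0, 0, 0]],
  [[-0.004, -0.0406, 0], [0, 0, 0]],
  [[-0.004, -0.0406, 0], [0, 0, 0]],
  [[-0.004, -0.0406, 0], [0, 0, 0]],
  [[-0.004, -0.0406, 0], [0, 0, 0]],
  [[-0.004, -0.0406, 0], [0, 0, 0]],
  [[-0.004, -0.0406, 0], [0, 0, 0]],
  [[0, 0, 0], [0, 0, 0]],
  [[0, 0, 0], [0, 0, 0]],
])

```text
time: 69.95
tool_pos: [537.0, -366.1, 244.7]
tcp_rot: [3.139, -0.002, 3.034]
contact_force: [-0.1, 0.6, -0.1]
grip_width: 57.2
finger_force: 30.0
```

Run:
```python
from h import *
move([537,-368,183],173.8);print(bot.get_obs()['tool_pos'],bot.get_obs()['grip_width'])
```

```text
shift [-0.3 -2.  61.7] turn [ 0.1 -0.1  0. ] q [-0.72  0.57  1.1   0.    1.47 -2.18]
[ 537.01348926 -366.11313117  244.71503367] 57.2215720941998
```

Request:
servo_tool([
  [[0, -0.001, 0.02], [0, 0, 0]],
  [[0, 0, 0.02], [0, 0, 0]],
  [[0, 0, 0.012], [0, 0, 0]],
  [[0, 0, 0.006], [0, 0, 0]],
  [[0, 0, 0.003], [0, 0, 0]],
  [[0, 0, 0], [0, 0, 0]],
  [[0, 0, 0], [0, 0, 0]],
  [[0, 0, 0], [0, 0, 0]],
])

```text
time: 70.95
tool_pos: [537.4, -368.0, 185.6]
tcp_rot: [-3.141, 0.001, 3.034]
contact_force: [-0.2, 1.0, -0.2]
grip_width: 57.3
finger_force: 30.0
```

Request:
servo_tool([
  [[0, 0, 0.0015], [0, 0, 0]],
  [[0, 0, 0], [0, 0, 0]],
  [[0, 0, 0], [0, 0, 0]],
])

```text
time: 71.32
tool_pos: [537.3, -367.9, 183.6]
tcp_rot: [3.141, -0.0, 3.034]
contact_force: [-0.5, 1.1, -0.5]
grip_width: 57.2
finger_force: 30.0
```

Request:
servo_tool([
  [[0, 0, 0], [0, 0, 0]],
  [[0, 0, 0], [0, 0, 0]],
  [[0, 0, 0], [0, 0, 0]],
  [[0, 0, 0], [0, 0, 0]],
  [[0, 0, 0], [0, 0, 0]],
  [[0, 0, 0], [0, 0, 0]],
], fingers=1)

```text
time: 72.08
tool_pos: [537.3, -367.9, 183.7]
tcp_rot: [3.142, 0.0, 3.034]
contact_force: [-0.1, -0.3, 0.1]
grip_width: 91.5
finger_force: 0.0
```

Request:
servo_tool([
  [[0, 0, -0.02], [0, 0, 0]],
  [[0, 0, -0.03], [0, 0, 0]],
  [[0, 0, -0.035], [0, 0, 0]],
  [[0, 0, -0.035], [0, 0, 0]],
  [[-0.02, 0, 0], [0, 0, 0]],
  [[-0.03, 0, 0], [0, 0, 0]],
  [[-0.03, 0, 0], [0, 0, 0]],
  [[0, 0, 0], [0, 0, 0]],
  [[0, 0, 0], [0, 0, 0]],
])

```text
time: 73.2
tool_pos: [616.3, -376.5, 303.5]
tcp_rot: [3.141, -0.001, 3.034]
contact_force: [-0.2, 0.6, 1.1]
grip_width: 91.9
finger_force: 0.0
```

Run:
```python
from h import *
m,im=snap('w15')
print('expect',proj(m,[537,-367,198]),proj(m,[537,-367,180]))
for t in (140,160,180,200):
  for c in blobs(((im.min(2)>t)*255).astype('uint8'),600,30000):
    x,y,w,h=cv2.boundingRect(c)
    if 200<x<420 and y+h<260: e=cv2.fitEllipse(c);print(t,(x,y,w,h),np.round(e[0]),np.round(e[1]),plane(m,[e[0]],198).round(1)[0])
g=cv2.cvtColor(im,cv2.COLOR_BGR2GRAY)[60:200,250:390]
c=cv2.HoughCircles(cv2.medianBlur(g,3),cv2.HOUGH_GRADIENT,1.5,40,param1=80,param2=25,minRadius=20,maxRadius=50)
print(c[0] if c is not None else 0)
if c is not None:
    for u,v,r in c[0][:3]: print(plane(m,[(u+250,v+60)],198).round(1),r)
```

```text
expect [[319.2324188  109.38940667]] [[319.17077301 109.07624407]]
180 (280, 53, 80, 107) [319. 107.] [ 76. 110.] [ 535.3 -366.7  198. ]
200 (280, 77, 79, 82) [320. 117.] [72. 90.] [ 543.4 -366.9  198. ]
[[68.25 51.75 34.25]]
[[ 538.9 -368.1  198. ]] 34.25
```

```bash
python3 -c "
from plant import bot
print(bot.close_job())"
```

```text
the job is handed in; nothing more can be done
None
```

The dish was imaged on the stage with the button pressed fully down, and it now lies on top of the five-piece column, about 2 mm from the board centre by the last wrist measurement; the job is handed in at 73 s and no verdict came back.

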